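# Seat the vent plug in the tortilla warmer's lid with sprung tongs

### The job

Take the small sprung tongs from their stand, squeeze them shut on the knob of the steel vent plug, lift it out of the wooden block and push it with the tongs down into the vent collar on the tortilla warmer's lid until its flange sits flush, leaning on it for about a second with some 16 N, and never more than 22 N, because the terracotta chips. Then let go of the plug and put the tongs back, standing upright in their stand. Never touch the plug with the gripper's own fingers, and leave the ladle and the cup alone.

Things in the scene. Friction and masses are not known exactly. Their poses are not given: they have to be found in the camera images.
- tongs: U-shaped steel tongs, upright in the stand, tips down; 116 mm tall, 120 g. Origin: midway between the two tips at their lower ends; z up to the bow, y is the line along which the arms are squeezed together. The arms are flat plates 18 mm wide (along x), hinged under the bow at z = 110 mm and sprung apart; above z = 92 mm they draw in to the narrow bow, 18 mm long in y, that ends at z = 116 mm.
- tongs_grip (a point): Where to hold the tongs: midway between the arms, 75 mm above the tips (60 to 85 mm will do), pressing the arms' outer faces along y. Width there 38 mm open, 30 mm shut on the knob; the spring pushes back with 9 N (open) to 12 N (shut). Squeezed lightly to 34 mm, the spring keeps them in the grip with the jaws well open; a squeeze of 60 N grips the plug with about 16 N.
- tongs_jaw (a point): Midway between the jaws, 20.5 mm above the tips' lower ends: the underside of the lips. Each tip is an upright V-shaped jaw (20 mm tall below here) that centres a round knob; a lip on top of it comes over the knob's top as the jaws shut and pushes it down. Open, the jaws leave a gap of 32 mm and are 55 mm over their backs; 23 mm wide in x.
- tongs_l (a joint): Hinge of one tong arm (the other mirrors it): 0 = sprung open, 0.115 rad = shut on the plug's knob, 0.125 rad = fully shut on nothing.
- stand: Black plastic tongs stand, fixed: an open-topped rectangular pocket, inside 32 mm (x) by 68 mm (y) and 41 mm deep, rim 45 mm above the rack top, inner floor 4 mm above it, on a 70 x 100 mm foot. Origin: centre of its underside. The tongs stand in its middle, their y along the stand's y.
- plug: Stainless steel vent plug, 60 g, upright. Origin: on its axis at the flange's underside. Below: stem 16 mm in diameter, 22 mm long, its last 8 mm tapering to 8 mm. Flange 26 mm in diameter, 4 mm thick. Above it a round knob 18 mm in diameter from z = 4 to 22 mm. It hangs by its flange in the block's hole.
- block: Wooden block 70 x 70 x 35 mm, fixed, with one 20 mm hole, 28 mm deep, in the middle of its top. Origin: centre of its underside.
- warmer: Round terracotta tortilla warmer with its lid on, fixed, 188 mm across (216 mm over two lugs on its sides), lid top 78 mm high. In the middle of the lid stands the vent collar, up to 104 mm high. Origin: centre of its underside.
- collar: The vent: a round terracotta collar, fixed on the lid, 44 mm in diameter. Origin: centre of the hole's mouth on its flat top, 104 mm above the rack top, z up. The hole is 18.4 mm wide and 26 mm deep; three hidden spring clips 10 mm down grip the stem, so the plug goes in only when pushed (roughly 1 to 6 N) and stays at any depth it is left. It is home when its flange lies on the collar.
- ladle: Stainless steel ladle lying on the rack, bowl 84 mm across, 34 mm high, handle 210 mm long along its -y. Origin: under the bowl. To be left alone.
- cup: Green plastic cup standing on the rack, 74 mm across, 90 mm high. Origin: centre of its underside. To be left alone.

How it is judged (in metres and radians):
On the way, in this order (a step that is already met when the one before it is completed fails the run):
1. the plug hangs in the squeezed tongs, lifted clear of the block (height (world z) of plug above 0.062 m and contact force between plug and tongs above 0.2 N and contact force between plug and block below 0.05 N), for 0.2 s.
2. the plug is home in the vent and its flange is pressed on the collar with over 8 N (z of plug in the frame of collar below 0.0015 m and horizontal distance between plug and collar below 0.003 m and contact force between plug and collar above 8 N), for 0.3 s.
At the end, for the whole second after the job is handed in: Plug upright (0.08 rad) in the vent, flange within 2 mm of the collar's top and 3 mm of its centre, clear of the tongs; tongs released, at rest in the stand's pocket, tips on its floor (origin below 15 mm), within 25 mm of its centre and 0.2 rad of upright (z of plug in the frame of collar between -0.002 and 0.002 m and horizontal distance between plug and collar below 0.003 m and angle between plug's own z axis and vertical below 0.08 rad and contact force between plug and tongs below 0.05 N and linear speed of each of plug, tongs below 0.02 m/s and horizontal distance between tongs and stand below 0.025 m and height (world z) of tongs below 0.015 m and angle between tongs's own z axis and vertical below 0.2 rad); the robot touches nothing.
It fails at once if the plug presses on the collar with over 22 N (contact force between plug and collar above 22 N).
It fails at once if the tongs press on the warmer with over 22 N (contact force between tongs and warmer above 22 N).
It fails at once if the gripper touches the plug (contact force between the fingers and plug above 0.3 N).
It fails at once if the cup is disturbed (distance of cup from where it was at the start of the episode above 0.02 m).
It fails at once if the ladle is disturbed (distance of ladle from where it was at the start of the episode above 0.02 m).
It also fails if it takes over 72 s, if anything falls off the work surface, if the arm or the gripper's body presses on something with over 40 N, if the wrist force passes 120 N, or if a joint passes its speed limit or range.

### The arm

A 7-joint arm with a two-finger parallel gripper is mounted at the origin on the work surface. World frame = base frame: x ahead of the robot, y to its left, z up, the work surface at z = 0. Lengths are in m, angles in degrees, forces in N, time in s.
With the tool pointing down it reaches from about 0.425 to 0.925 m from the base axis. Payload 6.8 kg.
Tool frame: the origin (TCP) lies at the very end of the fingers, on their centre line; the grasp point (between the pads) lies 19 mm behind it; z points along the fingers, y is the direction in which the jaws open and shut (so a half turn about z gives the same grasp; the last joint's range is limited). The gripper opens to 88 mm and grips with 3 to 60 N. Pads are 20 mm wide; open, the fingers measure 115 mm over their backs; the gripper's body (75 mm by 178 mm) begins 61 mm behind the grasp point.
Start: joints at [58.837, 27.33, 1.283, 89.118, -0.659, 63.558, -4.761], TCP at [0.285, -0.612, 0.19] pointing down, gripper open.
Joint ranges: [-169.35, 169.35], [-19.33, 120.38], [-80.79, 83.38], [13.8, 139.57], [-78.32, 258.32], [9.67, 109.79], [-169.56, 169.56]. Speed limits (degrees/s): [136.94, 136.94, 180, 180, 180, 180, 180].

### API

Orientations are given as a 3x3 rotation matrix whose columns are the frame's x, y, z axes.
In Python, from plant import r gives the robot as it stands.
- The arm moves only by the tool step_arm, never from a script. Its argument "motion" is a list of rows, each an object with "linear": the shift along the tool's x, y, z normalised to -1 to 1, where 1 is 0.4 m, a list of three; "delta_rot": the turn, a rotation vector about the tool's x, y, z normalised to -1 to 1, where 1 is 5 degrees, a list of three. A call has 1 to 5 rows; each row shifts and turns the commanded pose from where the row before left it, along the tool's axes as they then stand; what a row does not reach is not made up. A row lasts 1/8 s, in which the tool goes at most 62.5 mm and 10.7 degrees, less where a joint would pass 70% of its speed; a pose out of reach is approached as far as the arm can. A call with a number of a shift or a turn outside -1 to 1 is refused whole. A call with a gripper value outside its range is refused whole. "grip" is the opening, from -1 (shut) to 1 (fully open), so that 0 is half open, set as the call begins (left out, the last holds). The fingers move at their own pace and stop on an object; "grip_force" is the grip in N (left out, the last holds). Time passes only in rows, so rows that do not move let the fingers close. It gives the time, the measured TCP pose, the force and the opening at its end, in the units of the state.
- r.get_state(): the state, without advancing time (a new reading comes with each control period).
- r.snapshot(name): name is "scene" or "top"; returns a dict with "image" (400x640x3 uint8, red, green, blue), "fx", "fy", "cx", "cy" (pixels), "world_from_camera" (4x4, takes a point from camera to world coordinates). Camera axes: x right, y up, looking along -z (the intrinsics and any distortion apply to the point x, -y, -z); pixel columns grow to the right and rows downward; lengths in m; the calibration is good to about 2 mm. A picture is of the moment at which its call begins. There is no depth.
- r.job_done(): hands the job in, once; it reports no verdict.
The state is a dict: "time_s": time; "qpos": joint angles; "joint_vel": joint speeds; "joint_efforts": joint torques, N m; "eef_pos": TCP position; "tcp_rot": TCP orientation; "contact_force": force on the tool from outside, world axes, zero at the start; "moment": the same for the moment, N m; "opening": finger opening in m.
Only numpy, scipy, OpenCV 4.12 (cv2) and the standard library are available. Lean on these libraries where they do the work, as an engineer would, in place of code of your own. Each camera call takes 0.05 s, during which the arm holds its last target.

## Working session

There is one attempt and no reset: what is moved stays moved. The work goes in short steps, Python scripts to look and compute and a tool call to move; the robot and the scene stay as the last step left them, time stands still between calls to the robot, and variables do not carry over. Pictures are saved under pics/ and viewed, and the job is handed in when it is done.

Besides the shell and the picture viewer there is one more tool, called after "Emit:" as a command line: name --argument value ..., lists and objects as JSON in quotes. step_arm: Moves the arm, as the interface text tells. Scaled input: -1 to 1 covers 0.4 m each way for a shift and 5 degrees each way for a turn. Its arguments: {"type":"object","properties":{"motion":{"type":"array","items":{"type":"object","properties":{"linear":{"type":"array","items":{"type":"number"}},"delta_rot":{"type":"array","items":{"type":"number"}}}}},"grip":{"type":"number"},"grip_force":{"type":"number"}},"required":["motion"]}

```bash
ls; mkdir -p pics; python3 - <<'E'
from plant import r
import cv2,json,numpy as np
s=r.get_state(); print(s)
for n in ["scene","top"]:
    d=r.snapshot(n); cv2.imwrite(f"pics/{n}0.png",d["image"][...,::-1])
    np.savez(f"pics/{n}0.npz",**{k:np.array(v) for k,v in d.items()})
    print(n,{k:v for k,v in d.items() if k!="image"})
E
```

```text
pics
{'time_s': 0.0, 'qpos': array([58.8354204 , 27.37689978,  1.2785844 , 89.1743577 , -0.65994459,
       63.55627378, -4.76073667]), 'joint_vel': array([-0.09093597, -0.03932927, -0.05256051, -0.0207715 , -0.11577001,
        0.06108741,  0.09540559]), 'joint_efforts': array([-1.11233727e-03, -5.82854426e+01,  1.53396629e+00, -2.72609711e+01,
       -5.44903579e-02,  1.70091778e-02,  1.94865975e-04]), 'eef_pos': array([ 0.28469953, -0.61133769,  0.18939749]), 'tcp_rot': array([[ 9.06503170e-01,  4.22198193e-01, -8.29924502e-04],
       [ 4.22198996e-01, -9.06501868e-01,  1.53993182e-03],
       [-1.02171680e-04, -1.74634637e-03, -9.99998470e-01]]), 'contact_force': array([ 0.13408268,  0.08125501, -0.38154845]), 'moment': array([ 0.05312361, -0.00986368, -0.04038613]), 'opening': 0.08797676102727854}
scene {'fx': 519.2496944897701, 'fy': 519.2496944897701, 'cx': 317.24181934603496, 'cy': 195.64840983486272, 'world_from_camera': array([[ 0.85548438, -0.31401214,  0.41175581,  1.16467237],
       [ 0.51767614,  0.53790902, -0.66533097, -0.82768822],
       [-0.01256517,  0.78233641,  0.62272936,  0.89659757],
       [ 0.        ,  0.        ,  0.        ,  1.        ]])}
top {'fx': 428.2100420114185, 'fy': 428.2100420114185, 'cx': 321.49688453580853, 'cy': 198.62102340768132, 'world_from_camera': array([[-0.00721748,  0.99043694, -0.13777724,  0.48077623],
       [-0.99990036, -0.00547652,  0.01301099,  0.03341788],
       [ 0.01213202,  0.13785742,  0.99037778,  1.02670255],
       [ 0.        ,  0.        ,  0.        ,  1.        ]])}
```

View pics/scene0.png

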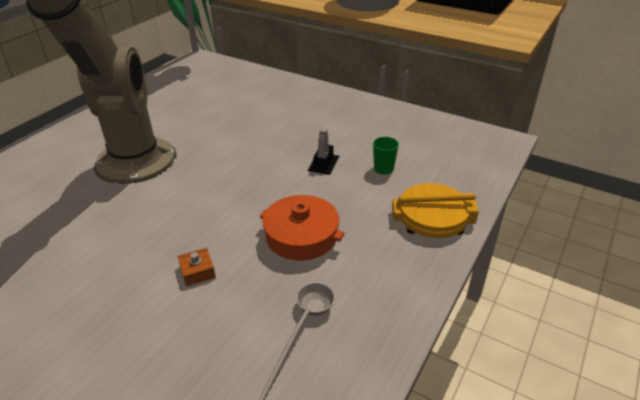

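View pics/top0.png

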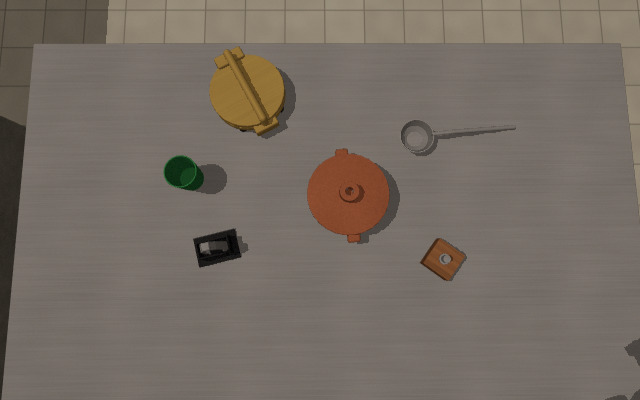

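The top view shows the warmer at (348,193), its collar at (349,191), the block with the plug at (445,259), the stand with the tongs at (217,248), the cup at (183,172) and the ladle at (417,137). I'll zoom in to measure.

```bash
cat > h.py <<'E'
import numpy as np,cv2
def load(n): return dict(np.load(f"pics/{n}.npz"))
def grab(r,n,tag):
    d=r.snapshot(n); np.savez(f"pics/{n}{tag}.npz",**{k:np.array(v) for k,v in d.items()}); return load(n+tag)
def ray(d,u,v):
    M=d["world_from_camera"]; c=np.array([(u-d["cx"])/d["fx"],-(v-d["cy"])/d["fy"],-1.0])
    return M[:3,3],M[:3,:3]@c
def onz(d,u,v,z):
    o,k=ray(d,u,v); return o+k*(z-o[2])/k[2]
def proj(d,p):
    M=d["world_from_camera"]; c=M[:3,:3].T@(np.asarray(p,float)-M[:3,3])
    return np.array([d["cx"]+d["fx"]*c[0]/-c[2], d["cy"]-d["fy"]*c[1]/-c[2]])
def tri(rays):
    A=0;b=0
    for o,k in rays:
        k=k/np.linalg.norm(k);P=np.eye(3)-np.outer(k,k);A=A+P;b=b+P@o
    return np.linalg.solve(A,b)
def crop(d,x0,y0,w,h,s,name):
    im=d["image"][y0:y0+h,x0:x0+w,::-1]
    cv2.imwrite(f"pics/{name}.png",cv2.resize(im,None,fx=s,fy=s,interpolation=cv2.INTER_CUBIC))
E
python3 - <<'E'
from h import *
t=load("top0");s=load("scene0")
def tile(lst,name):
    out=[]
    for d,x,y in lst:
        out.append(cv2.resize(d["image"][y:y+50,x:x+66,::-1],None,fx=6,fy=6,interpolation=cv2.INTER_CUBIC))
    cv2.imwrite(f"pics/{name}.png",np.vstack([np.hstack(out[:2]),np.hstack(out[2:])]))
tile([(t,185,223),(t,412,234),(s,290,125),(s,164,240)],"z1")
tile([(t,316,166),(s,268,185),(t,150,150),(s,350,130)],"z2")
E
```

```text
(no output)
```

View pics/z1.png

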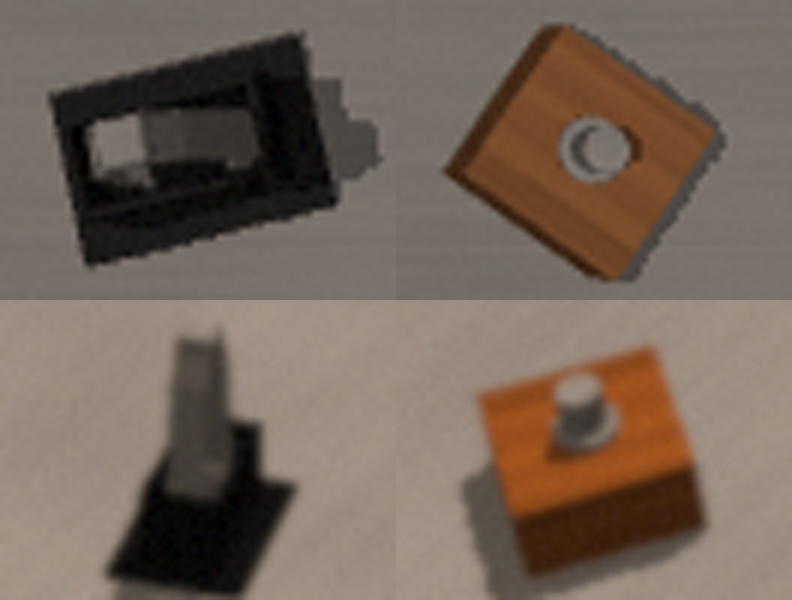

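View pics/z2.png

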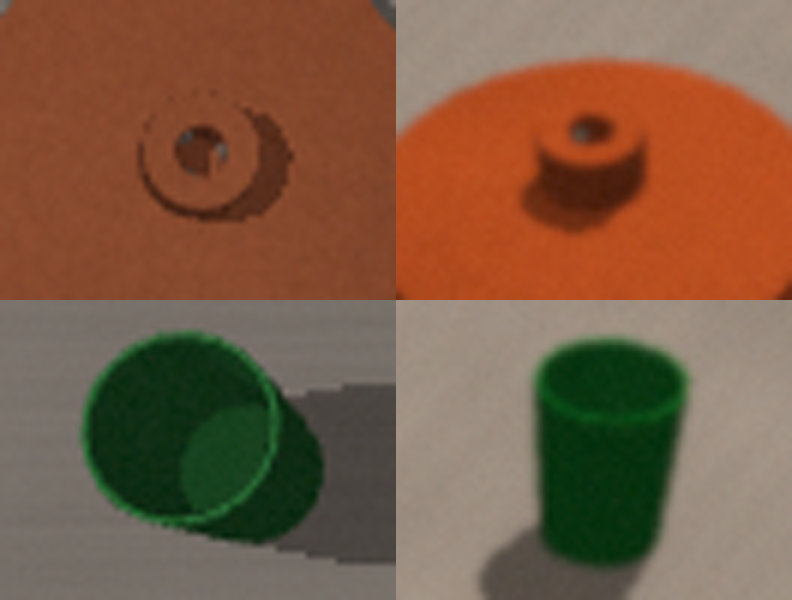

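```bash
cat > m.py <<'E'
from h import *
t=load("top0");s=load("scene0")
np.set_printoptions(precision=4,suppress=True)
def biggest(m,box):
    z=np.zeros_like(m,np.uint8);x0,y0,x1,y1=box;z[y0:y1,x0:x1]=m[y0:y1,x0:x1]
    c,_=cv2.findContours(z,cv2.RETR_EXTERNAL,cv2.CHAIN_APPROX_NONE);return max(c,key=cv2.contourArea)
def poly(d,c,z):
    return np.array([onz(d,p[0][0],p[0][1],z) for p in c])[:,:2]
def rect(P):
    (c,wh,a)=cv2.minAreaRect((P*1000).astype(np.float32)); b=cv2.boxPoints((c,wh,a)); e=[b[1]-b[0],b[2]-b[1]]
    l=max(e,key=np.linalg.norm); return np.array(c),wh,np.degrees(np.arctan2(l[1],l[0]))
for n,d,bs,bb in [("top",t,(185,220,255,275),(415,230,470,285)),("scene",s,(295,120,345,180),(170,240,225,290))]:
    im=d["image"].astype(int);g=im.sum(2)
    c=biggest((g<130),bs)
    print(n,"stand foot z=4mm",rect(poly(d,c,0.004)), len(c))
    hsv=cv2.cvtColor(d["image"],cv2.COLOR_RGB2HSV)
    m=((hsv[...,1]>90)&(hsv[...,0]<25))
    c=biggest(m.astype(np.uint8),bb)
    # hull -> approx
    h=cv2.convexHull(c); a=cv2.approxPolyDP(h,3,True); print(n,"block poly",a[:,0].tolist())
    mw=((hsv[...,1]>110)&(hsv[...,0]<12))
    c=biggest(mw.astype(np.uint8),(300,140,400,250) if n=="top" else (255,190,350,260))
    print("warmer bbox",cv2.boundingRect(c))
E
python3 m.py
```

```text
top stand foot z=4mm (array([507.0862, 268.3772]), (69.0920639038086, 100.29011535644531), np.float32(-76.20517)) 135
top block poly [[438, 238], [464, 255], [448, 280], [420, 262]]
warmer bbox (307, 149, 83, 94)
scene stand foot z=4mm (array([501.5703, 291.2097]), (69.05886840820312, 145.89688110351562), np.float32(-74.40324)) 95
scene block poly [[207, 248], [214, 277], [186, 285], [177, 256]]
warmer bbox (260, 195, 84, 65)
```

```bash
python3 - <<'E'
from h import *
np.set_printoptions(precision=4,suppress=True)
t=load("top0");s=load("scene0")
f=lambda x,y,ox,oy:((x+.5)/6-.5+ox,(y+.5)/6-.5+oy)
# plug knob top centre: top crop (595-? ) offsets: tiles start at x=396,y=300
# collar hole
def tw(name,pt,ps,z=None):
    a=ray(t,*pt);b=ray(s,*ps)
    print(name,"tri",tri([a,b]), "top@z",None if z is None else onz(t,*pt,z),"scene@z",None if z is None else onz(s,*ps,z))
# zoom2: tile1 top collar hole centre (201,151), tile2 scene hole (592-396,131)
tw("collar mouth",f(201,151,316,166),f(592-396,130,268,185),.104)
# collar top ellipse outer: top left/right  edges ~ (143..260, 95..211)
tw("collar outer",f(202,152,316,166),f(592-396,135,268,185),.104)
# plug: flange edge top: circle x 558..632, y115..186 ; knob top scene (580-396, 386-300)
tw("flange",f(595-396,150,412,234),f(585-396,421-300,164,240),.039)
tw("knobtop",f(591-396,147,412,234),f(580-396,387-300,164,240),.057)
# block top corners top view: (560,25),(718,128),(612,281)?,( 447,170)
for p in [(568,27),(718,128),(622,280),(472,172)]: print("blk",onz(t,*f(p[0]-396,p[1],412,234),.035))
for p in [(478,398),(655,346),(692,466),(518,517)]: print("blkS",onz(s,*f(p[0]-396,p[1]-300,164,240),.035))
E
```

```text
collar mouth tri [ 0.6268 -0.0383  0.1054] top@z [ 0.6262 -0.0391  0.104 ] scene@z [ 0.6266 -0.0362  0.104 ]
collar outer tri [ 0.6268 -0.0388  0.1032] top@z [ 0.6258 -0.0394  0.104 ] scene@z [ 0.6283 -0.0388  0.104 ]
flange tri [ 0.4788 -0.2593  0.0423] top@z [ 0.4778 -0.2611  0.039 ] scene@z [ 0.4772 -0.2565  0.039 ]
knobtop tri [ 0.4783 -0.255   0.0566] top@z [ 0.479  -0.2543  0.057 ] scene@z [ 0.4778 -0.2557  0.057 ]
blk [ 0.5249 -0.2541  0.035 ]
blk [ 0.4859 -0.3101  0.035 ]
blk [ 0.4287 -0.2703  0.035 ]
blk [ 0.4698 -0.2147  0.035 ]
blkS [ 0.4295 -0.2655  0.035 ]
blkS [ 0.47   -0.2082  0.035 ]
blkS [ 0.5253 -0.2512  0.035 ]
blkS [ 0.4861 -0.3045  0.035 ]
```

```bash
python3 - <<'E'
from h import *
np.set_printoptions(precision=4,suppress=True)
t=load("top0");s=load("scene0")
f=lambda x,y,ox,oy:((x+.5)/6-.5+ox,(y+.5)/6-.5+oy)
print("bow top-view",onz(t,*f(115,142,185,223),.12))
print("bow scene",onz(s,*f(200,335-300,290,125),.12))
a=ray(t,*f(115,142,185,223));b=ray(s,*f(200,337-300,290,125));print("bow tri",tri([a,b]))
T=[onz(t,*f(x,y,185,223),.004)for x,y in[(50,94),(302,33),(338,205),(90,266)]]
S=[onz(s,*f(x,y-300,290,125),.004)for x,y in[(108,575),(242,594),(297,487)]]
print(np.array(T),np.mean(T,0));print(np.array(S),(S[0]+S[2])/2)
print("cup top",onz(t,*f(180,428-300,150,150),.09))
E
cat > go.py <<'E'
# usage: go.py x y z yaw(deg of tool y axis) -> tool units total
import sys,numpy as np
from plant import r
s=r.get_state();R=s["tcp_rot"];p=s["eef_pos"]
np.set_printoptions(precision=4,suppress=True)
from scipy.spatial.transform import Rotation as Ro
x,y,z,yaw=map(float,sys.argv[1:5]);a=np.radians(yaw)
Y=np.array([np.cos(a),np.sin(a),0]);Z=np.array([0,0,-1.]);T=np.c_[np.cross(Y,Z),Y,Z]
d=np.array([x,y,z])-p
print("t",s["time_s"],"pos",p,"tool y ang",np.degrees(np.arctan2(R[1,1],R[0,1])),"F",s["contact_force"],"op",s["opening"])
print("world d",d,"tool units/0.4",R.T@d/0.4,"after-rot units",T.T@d/.4,"rotvec/5deg",np.degrees(Ro.from_matrix(R.T@T).as_rotvec())/5)
E
python3 go.py 0.48 -0.3 0.22 -76.2
```

```text
bow top-view [0.5074 0.2693 0.12  ]
bow scene [0.5105 0.2657 0.12  ]
bow tri [0.5076 0.2706 0.1154]
[[0.5298 0.3257 0.004 ]
 [0.5533 0.2268 0.004 ]
 [0.4855 0.2113 0.004 ]
 [0.4625 0.3078 0.004 ]] [0.5078 0.2679 0.004 ]
[[0.4882 0.2136 0.004 ]
 [0.5529 0.2329 0.004 ]
 [0.5308 0.3269 0.004 ]] [0.5095 0.2702 0.004 ]
cup top [0.6749 0.3357 0.09  ]
t 0.1 pos [ 0.2847 -0.6114  0.1895] tool y ang -65.02942187732235 F [ 0.5548  0.095  -0.6866] op 0.08804990486525298
world d [0.1953 0.3114 0.0305] tool units/0.4 [ 0.7713 -0.4997 -0.0755] after-rot units [ 0.6599 -0.6396 -0.0762] rotvec/5deg [-0.0176  0.0033  2.2341]
```

Emit:
step_arm --motion '[{"linear": [0.13, -0.083, -0.02], "delta_rot": [0, 0, 0]}, {"linear": [0.13, -0.083, -0.02], "delta_rot": [0, 0, 0]}, {"linear": [0.13, -0.083, -0.02], "delta_rot": [0, 0, 0]}, {"linear": [0.13, -0.083, -0.015], "delta_rot": [0, 0, 0]}, {"linear": [0.13, -0.083, 0], "delta_rot": [0, 0, 0]}]' --grip 1

```text
time_s: 0.72
eef_pos: [0.4515, -0.35, 0.2207]
tcp_rot: [[0.907, 0.422, 0.001], [0.422, -0.907, -0.0], [0.0, 0.001, -1.0]]
contact_force: [0.7, 0.4, 0.4]
opening: 0.0879
```

Emit:
step_arm --motion '[{"linear": [0.12, -0.085, 0], "delta_rot": [0, 0, 0]}, {"linear": [0, 0, 0], "delta_rot": [0, 0, 0.75]}, {"linear": [0, 0, 0], "delta_rot": [0, 0, 0.75]}, {"linear": [0, 0, 0], "delta_rot": [0, 0, 0.74]}, {"linear": [0, 0, 0], "delta_rot": [0, 0, 0]}]'

```text
time_s: 1.35
eef_pos: [0.4795, -0.3004, 0.22]
tcp_rot: [[0.971, 0.239, -0.001], [0.239, -0.971, 0.0], [-0.001, -0.0, -1.0]]
contact_force: [0.4, -0.2, -0.4]
opening: 0.0876
```

```bash
python3 go.py 0.5085 0.269 0.20 -76.3
```

```text
t 1.35 pos [ 0.4795 -0.3004  0.22  ] tool y ang -76.19389182376112 F [ 0.4001 -0.2123 -0.3542] op 0.08759482002731032
world d [ 0.029   0.5694 -0.02  ] tool units/0.4 [ 0.4102 -1.3651  0.0504] after-rot units [ 0.4076 -1.3659  0.05  ] rotvec/5deg [-0.0049  0.0069  0.0212]
```

Emit:
step_arm --motion '[{"linear": [0.041, -0.137, 0.005], "delta_rot": [0, 0, 0]}, {"linear": [0.041, -0.137, 0.005], "delta_rot": [0, 0, 0]}, {"linear": [0.041, -0.137, 0.005], "delta_rot": [0, 0, 0]}, {"linear": [0.041, -0.137, 0.005], "delta_rot": [0, 0, 0]}, {"linear": [0.041, -0.137, 0.005], "delta_rot": [0, 0, 0]}]'

```text
time_s: 1.98
eef_pos: [0.494, -0.0133, 0.2104]
tcp_rot: [[0.971, 0.239, 0.0], [0.239, -0.971, -0.0], [0.0, 0.0, -1.0]]
contact_force: [1.4, -0.4, -0.3]
opening: 0.0877
```

Emit:
step_arm --motion '[{"linear": [0.041, -0.137, 0.005], "delta_rot": [0, 0, 0]}, {"linear": [0.041, -0.137, 0.005], "delta_rot": [0, 0, 0]}, {"linear": [0.041, -0.137, 0.005], "delta_rot": [0, 0, 0]}, {"linear": [0.041, -0.137, 0.005], "delta_rot": [0, 0, 0]}, {"linear": [0.041, -0.133, 0.005], "delta_rot": [0, 0, 0]}]'

```text
time_s: 2.6
eef_pos: [0.5089, 0.2708, 0.2002]
tcp_rot: [[0.971, 0.239, 0.0], [0.239, -0.971, -0.0], [-0.0, 0.0, -1.0]]
contact_force: [1.0, -0.3, -0.0]
opening: 0.0879
```

Emit:
step_arm --motion '[{"linear": [0, 0, 0], "delta_rot": [0, 0, 0.021]}, {"linear": [0, 0, 0], "delta_rot": [0, 0, 0]}]'

```text
time_s: 2.85
eef_pos: [0.5089, 0.2683, 0.1999]
tcp_rot: [[0.972, 0.237, -0.001], [0.237, -0.972, -0.001], [-0.001, 0.001, -1.0]]
contact_force: [0.5, -0.8, 0.2]
opening: 0.0877
```

```bash
python3 go.py 0.5085 0.269 0.065 -76.3;  python3 - <<'E'
from plant import r
from h import *
s=grab(r,"scene","1");t=grab(r,"top","1")
out=[cv2.resize(d["image"][y:y+90,x:x+100,::-1],None,fx=4,fy=4,interpolation=cv2.INTER_CUBIC) for d,x,y in[(s,275,85),(t,150,190)]]
cv2.imwrite("pics/z3.png",np.hstack(out))
E
```

```text
t 2.85 pos [0.5089 0.2683 0.1999] tool y ang -76.30195925332067 F [ 0.522 -0.849  0.208] op 0.0876992863039708
world d [-0.0004  0.0007 -0.1349] tool units/0.4 [-0.0003 -0.0024  0.3373] after-rot units [-0.0006 -0.0021  0.3373] rotvec/5deg [ 0.0097  0.0102 -0.0004]
```

View pics/z3.png

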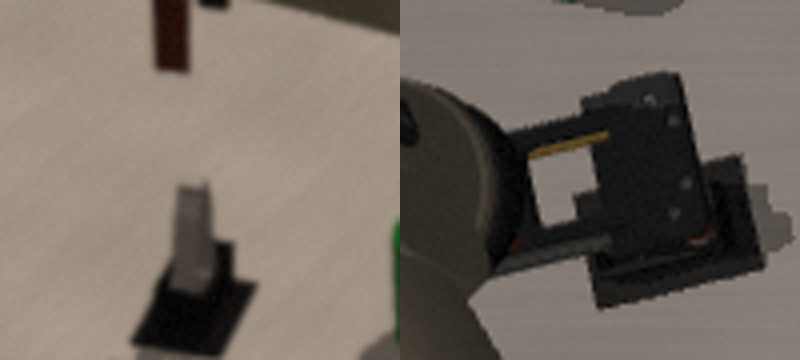

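```bash
python3 - <<'E'
from h import *
s=load("scene1")
a=np.radians(-76.3);Y=np.array([np.cos(a),np.sin(a),0]);p=np.array([.5089,.2683,.1999])
for k in(.044,.05,.0575,-.05):
    print(k,[proj(s,p+k*Y+q*np.array([-Y[1],Y[0],0])) for q in(-.01,.01)])
b=np.array([.5085,.269,.12]);X=np.array([-Y[1],Y[0],0])
print("bow corners",[proj(s,b+i*.009*X+j*.009*Y) for i in(-1,1) for j in (-1,1)])
E
```

```text
0.044 [array([314.41589797, 112.0209895 ]), array([321.49145442, 113.05086966])]
0.05 [array([313.73770712, 113.08414204]), array([320.83356803, 114.12102099])]
0.0575 [array([312.88385548, 114.42266576]), array([320.00525928, 115.46839   ])]
-0.05 [array([324.50417161,  96.20630585]), array([331.27597351,  97.13487493])]
bow corners [array([320.81224698, 127.66826003]), array([318.94653084, 130.8254735 ]), array([326.81359595, 128.58494872]), array([324.99685583, 131.75983117])]
```

```bash
python3 - <<'E'
from h import *
s=load("scene1");t=load("top1")
p=np.array([.5089,.2683,.1999])
print("tcp scene",proj(s,p),"top",proj(t,p))
crop(s,250,30,130,110,6,"z4")
E
```

```text
tcp scene [322.71961132 104.91601493] top [193.45557499 244.28703478]
```

View pics/z4.png

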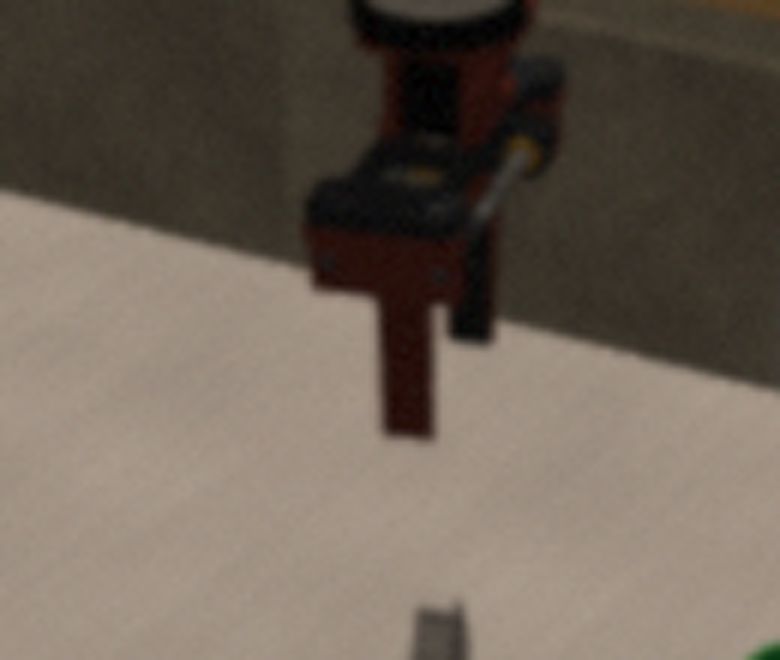

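```bash
python3 - <<'E'
from h import *
s=load("scene1");t=load("top1")
crop(t,150,190,110,85,7,"z5")
crop(t,0,0,640,400,1.25,"z6")
for u,v in [(323,94.7)]:
    for z in (.2,.22,.24): print(onz(s,u,v,z))
E
```

```text
[0.47910783 0.32002894 0.2       ]
[0.49879106 0.28707685 0.22      ]
[0.51847429 0.25412477 0.24      ]
```

View pics/z5.png

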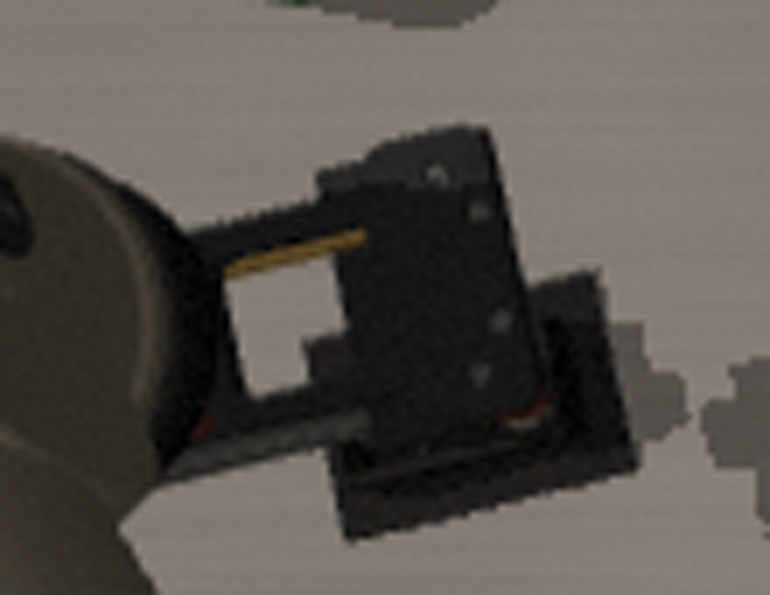

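View pics/z6.png

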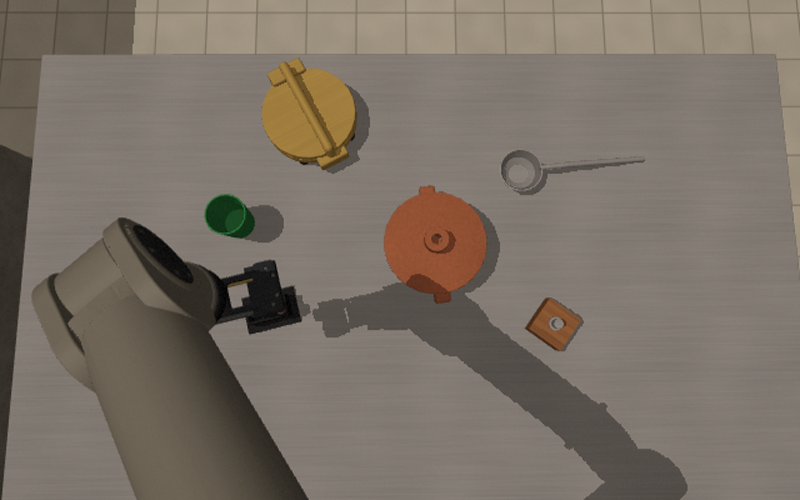

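```bash
python3 - <<'E'
from h import *
np.set_printoptions(precision=1,suppress=True)
s=load("scene1");t=load("top1")
a=np.radians(-76.3);Y=np.array([np.cos(a),np.sin(a),0]);X=np.array([-Y[1],Y[0],0]);p=np.array([.5089,.2683,0])
for z in(.2,.23,.28,.31):
  for k in(.0575,-.0575):
    for q in (-.01,.01):
        P=p+k*Y+q*X+[0,0,z]
        print(z,k,q,"top z5",(proj(t,P)-[150,190]+.5)*7,"scene z4",(proj(s,P)-[250,30]+.5)*6)
E
```

```text
0.2 0.0575 -0.01 top z5 [521.5 367.7] scene z4 [380.3 509.3]
0.2 0.0575 0.01 top z5 [505.9 296.8] scene z4 [423.  515.6]
0.2 -0.0575 -0.01 top z5 [107.3 471. ] scene z4 [454.6 392.9]
0.2 -0.0575 0.01 top z5 [ 93.  399.3] scene z4 [495.1 398.4]
0.23 0.0575 -0.01 top z5 [497.3 363.5] scene z4 [379.1 449.5]
0.23 0.0575 0.01 top z5 [481.2 289.9] scene z4 [422.4 455.6]
0.23 -0.0575 -0.01 top z5 [ 67.3 470.7] scene z4 [454.4 335. ]
0.23 -0.0575 0.01 top z5 [ 52.5 396.3] scene z4 [495.4 340.4]
0.28 0.0575 -0.01 top z5 [452.5 355.6] scene z4 [377. 346.]
0.28 0.0575 0.01 top z5 [435.5 277.2] scene z4 [421.3 352. ]
0.28 -0.0575 -0.01 top z5 [ -6.7 470. ] scene z4 [454.1 235.3]
0.28 -0.0575 0.01 top z5 [-22.2 390.6] scene z4 [496.  240.5]
0.31 0.0575 -0.01 top z5 [422.7 350.4] scene z4 [375.7 281.6]
0.31 0.0575 0.01 top z5 [405.1 268.7] scene z4 [420.6 287.4]
0.31 -0.0575 -0.01 top z5 [-56.1 469.5] scene z4 [453.9 173.3]
0.31 -0.0575 0.01 top z5 [-72.  386.8] scene z4 [496.4 178.4]
```

The scene view puts the fingertips near (318,102) and (328,87). That matches the reported x and y, but the tips look about 30 mm higher than the reported TCP. I'll go down part-way and check again.

Emit:
step_arm --motion '[{"linear": [0, 0, 0.08], "delta_rot": [0, 0, 0]}, {"linear": [0, 0, 0.08], "delta_rot": [0, 0, 0]}, {"linear": [0, 0, 0.06], "delta_rot": [0, 0, 0]}, {"linear": [0, 0, 0], "delta_rot": [0, 0, 0]}, {"linear": [0, 0, 0], "delta_rot": [0, 0, 0]}]'

```text
time_s: 3.58
eef_pos: [0.5099, 0.2686, 0.1135]
tcp_rot: [[0.972, 0.235, 0.001], [0.235, -0.972, 0.0], [0.001, -0.0, -1.0]]
contact_force: [-0.2, 0.4, 0.2]
opening: 0.0878
```

```bash
python3 go.py 0.5085 0.269 0.065 -76.3;  python3 - <<'E'
from plant import r
from h import *
np.set_printoptions(precision=1,suppress=True)
s=grab(r,"scene","2")
crop(s,260,50,120,100,6,"z7")
p=r.get_state()["eef_pos"]
a=np.radians(-76.3);Y=np.array([np.cos(a),np.sin(a),0]);X=np.array([-Y[1],Y[0],0])
for dz in (0,.03):
  for k in(.0575,-.0575):
    for q in (-.01,.01): print(dz,k,q,(proj(s,p+k*Y+q*X+[0,0,dz])-[260,50]+.5)*6)
E
```

```text
t 3.575 pos [0.5099 0.2686 0.1135] tool y ang -76.40693389238649 F [-0.2066  0.3589  0.1712] op 0.08777303988107275
world d [-0.0014  0.0004 -0.0485] tool units/0.4 [-0.0033 -0.0017  0.1212] after-rot units [-0.0031 -0.0017  0.1212] rotvec/5deg [-0.001  -0.0164 -0.0214]
0 0.0575 -0.01 [326.4 552.7]
0 0.0575 0.01 [367.6 559.3]
0 -0.0575 -0.01 [397.8 431.2]
0 -0.0575 0.01 [436.9 437. ]
0.03 0.0575 -0.01 [325.4 497.2]
0.03 0.0575 0.01 [367.1 503.7]
0.03 -0.0575 -0.01 [397.7 377.4]
0.03 -0.0575 0.01 [437.2 383.1]
```

View pics/z7.png

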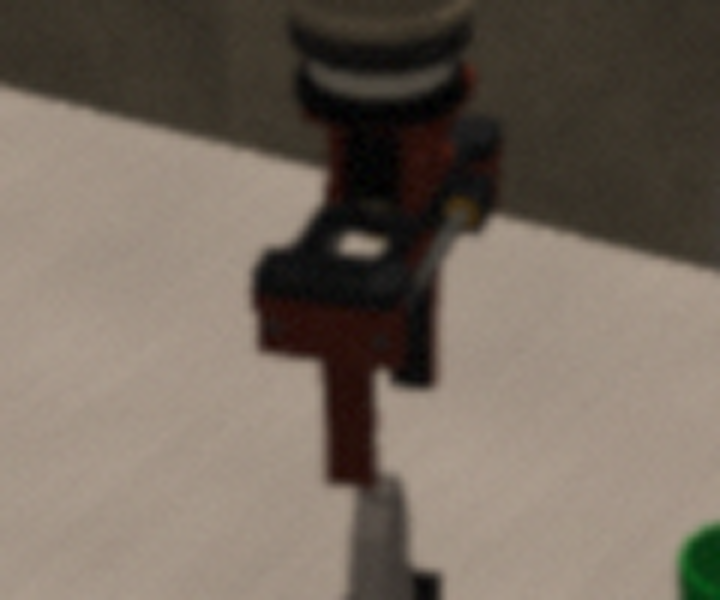

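Emit:
step_arm --motion '[{"linear": [-0.002, -0.001, 0.06], "delta_rot": [0, 0, -0.02]}, {"linear": [0, 0, 0.06], "delta_rot": [0, 0, 0]}, {"linear": [0, 0, 0], "delta_rot": [0, 0, 0]}, {"linear": [0, 0, 0], "delta_rot": [0, 0, 0]}]'

```text
time_s: 4.12
eef_pos: [0.509, 0.2699, 0.0658]
tcp_rot: [[0.971, 0.238, 0.002], [0.238, -0.971, 0.001], [0.002, -0.001, -1.0]]
contact_force: [0.2, -0.1, 0.2]
opening: 0.0882
```

Emit:
step_arm --motion '[{"linear": [0, 0, 0], "delta_rot": [0, 0, 0]}, {"linear": [0, 0, 0], "delta_rot": [0, 0, 0]}, {"linear": [0, 0, 0], "delta_rot": [0, 0, 0]}, {"linear": [0, 0, 0], "delta_rot": [0, 0, 0]}, {"linear": [0, 0, 0], "delta_rot": [0, 0, 0]}]' --grip -0.227 --grip_force 3

```text
time_s: 4.75
eef_pos: [0.5081, 0.2693, 0.0643]
tcp_rot: [[0.971, 0.238, -0.0], [0.238, -0.971, -0.0], [-0.0, 0.0, -1.0]]
contact_force: [-0.4, 0.1, 0.9]
opening: 0.0417
```

```bash
python3 go.py 0.5085 0.269 0.065 -76.3;  python3 - <<'E'
from plant import r
from h import *
s=grab(r,"scene","3")
crop(s,260,70,120,100,6,"z8")
E
```

```text
t 4.75 pos [0.5081 0.2693 0.0643] tool y ang -76.24008186473918 F [-0.3688  0.0579  0.8527] op 0.04167277022052883
world d [ 0.0004 -0.0003  0.0007] tool units/0.4 [ 0.0007  0.0009 -0.0017] after-rot units [ 0.0007  0.0009 -0.0017] rotvec/5deg [0.0002 0.0007 0.012 ]
```

View pics/z8.png

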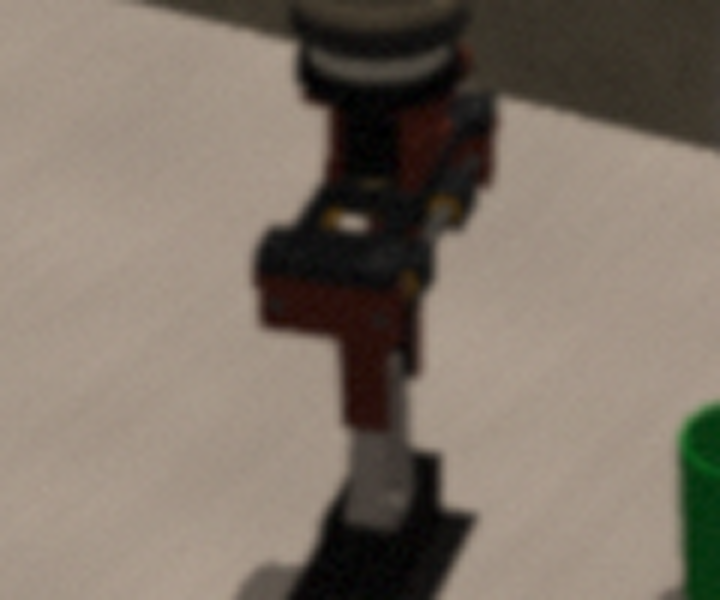

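Emit:
step_arm --motion '[{"linear": [0, 0, 0], "delta_rot": [0, 0, 0]}, {"linear": [0, 0, 0], "delta_rot": [0, 0, 0]}, {"linear": [0, 0, 0], "delta_rot": [0, 0, 0]}, {"linear": [0, 0, 0], "delta_rot": [0, 0, 0]}]' --grip -0.227 --grip_force 3

```text
time_s: 5.3
eef_pos: [0.5082, 0.2693, 0.0644]
tcp_rot: [[0.971, 0.238, 0.0], [0.238, -0.971, 0.0], [0.0, -0.0, -1.0]]
contact_force: [-0.2, -0.2, 0.2]
opening: 0.0339
```

Emit:
step_arm --motion '[{"linear": [0, 0, 0], "delta_rot": [0, 0, 0]}, {"linear": [0, 0, 0], "delta_rot": [0, 0, 0]}, {"linear": [0, 0, 0.018], "delta_rot": [0, 0, 0]}, {"linear": [0, 0, 0.018], "delta_rot": [0, 0, 0]}, {"linear": [0, 0, 0], "delta_rot": [0, 0, 0]}]' --grip 0.2

```text
time_s: 5.92
eef_pos: [0.5074, 0.2689, 0.049]
tcp_rot: [[0.971, 0.238, -0.002], [0.238, -0.971, -0.001], [-0.002, 0.001, -1.0]]
contact_force: [0.1, 0.2, -0.6]
opening: 0.0526
```

Emit:
step_arm --motion '[{"linear": [0, 0, 0], "delta_rot": [0, 0, 0]}, {"linear": [0, 0, 0], "delta_rot": [0, 0, 0]}, {"linear": [0, 0, 0], "delta_rot": [0, 0, 0]}, {"linear": [0, 0, 0], "delta_rot": [0, 0, 0]}, {"linear": [0, 0, 0], "delta_rot": [0, 0, 0]}]' --grip -0.227 --grip_force 3

```text
time_s: 6.55
eef_pos: [0.5082, 0.2694, 0.0501]
tcp_rot: [[0.971, 0.238, 0.0], [0.238, -0.971, 0.0], [0.0, -0.0, -1.0]]
contact_force: [0.9, 0.7, 0.7]
opening: 0.0372
```

Emit:
step_arm --motion '[{"linear": [0, 0, 0], "delta_rot": [0, 0, 0]}, {"linear": [0, 0, 0], "delta_rot": [0, 0, 0]}, {"linear": [0, 0, 0], "delta_rot": [0, 0, 0]}]'

```text
time_s: 6.92
eef_pos: [0.5082, 0.2694, 0.05]
tcp_rot: [[0.971, 0.238, 0.0], [0.238, -0.971, 0.0], [0.0, -0.0, -1.0]]
contact_force: [0.1, -0.3, 1.6]
opening: 0.0371
```

```bash
python3 go.py 0.5085 0.269 0.065 -76.3;  python3 - <<'E'
from plant import r
from h import *
s=grab(r,"scene","4")
crop(s,260,70,120,100,6,"z9")
E
```

```text
t 6.925 pos [0.5082 0.2694 0.05  ] tool y ang -76.23817770406495 F [ 0.1426 -0.3488  1.5557] op 0.03709267342346924
world d [ 0.0003 -0.0004  0.015 ] tool units/0.4 [ 0.0005  0.0012 -0.0374] after-rot units [ 0.0005  0.0012 -0.0374] rotvec/5deg [-0.0013 -0.002   0.0124]
```

View pics/z9.png

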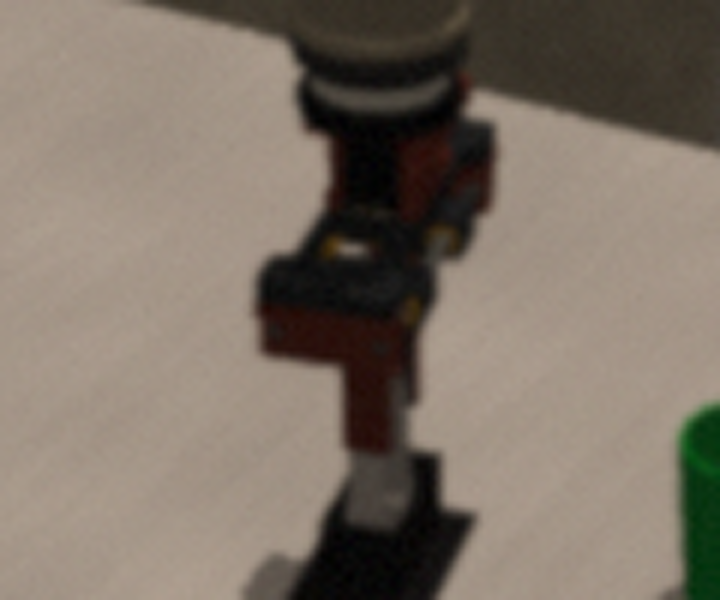

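Contact at 37 mm here, with none at z=0.064, confirms it: the real finger ends are about 32 mm above the reported TCP, as the picture shows. I'll open slightly, go down 18 mm and take the tongs lightly.

Emit:
step_arm --motion '[{"linear": [0, 0, 0], "delta_rot": [0, 0, 0]}, {"linear": [0, 0, 0], "delta_rot": [0, 0, 0]}, {"linear": [0, 0, 0.022], "delta_rot": [0, 0, 0]}, {"linear": [0, 0, 0.022], "delta_rot": [0, 0, 0]}, {"linear": [0, 0, 0], "delta_rot": [0, 0, 0]}]' --grip 0.25

```text
time_s: 7.6
eef_pos: [0.5073, 0.2688, 0.0312]
tcp_rot: [[0.971, 0.238, -0.002], [0.238, -0.971, -0.001], [-0.002, 0.001, -1.0]]
contact_force: [0.6, -0.6, 0.6]
opening: 0.055
```

Emit:
step_arm --motion '[{"linear": [0, 0, 0], "delta_rot": [0, 0, 0]}, {"linear": [0, 0, 0], "delta_rot": [0, 0, 0]}, {"linear": [0, 0, 0], "delta_rot": [0, 0, 0]}, {"linear": [0, 0, 0], "delta_rot": [0, 0, 0]}, {"linear": [0, 0, 0], "delta_rot": [0, 0, 0]}]' --grip -0.227 --grip_force 20

```text
time_s: 8.22
eef_pos: [0.5081, 0.2693, 0.0323]
tcp_rot: [[0.971, 0.238, -0.0], [0.238, -0.971, -0.0], [-0.0, 0.0, -1.0]]
contact_force: [0.6, -1.0, -0.8]
opening: 0.034
```

Emit:
step_arm --motion '[{"linear": [0, 0, 0], "delta_rot": [0, 0, 0]}, {"linear": [0, 0, 0], "delta_rot": [0, 0, 0]}, {"linear": [0, 0, 0], "delta_rot": [0, 0, 0]}]'

```text
time_s: 8.6
eef_pos: [0.5081, 0.2693, 0.0323]
tcp_rot: [[0.971, 0.238, -0.0], [0.238, -0.971, -0.0], [-0.0, 0.0, -1.0]]
contact_force: [0.1, -0.1, -0.5]
opening: 0.0341
```

```bash
python3 go.py 0.5085 0.269 0.035 -76.3;  python3 - <<'E'
from plant import r
from h import *
s=grab(r,"scene","5")
crop(s,260,70,120,100,6,"z10")
E
```

```text
t 8.6 pos [0.5081 0.2693 0.0323] tool y ang -76.23764701075484 F [ 0.1252 -0.0601 -0.469 ] op 0.03407138215696825
world d [ 0.0004 -0.0003  0.0027] tool units/0.4 [ 0.0008  0.001  -0.0067] after-rot units [ 0.0008  0.001  -0.0067] rotvec/5deg [0.0005 0.0003 0.0125]
```

View pics/z10.png

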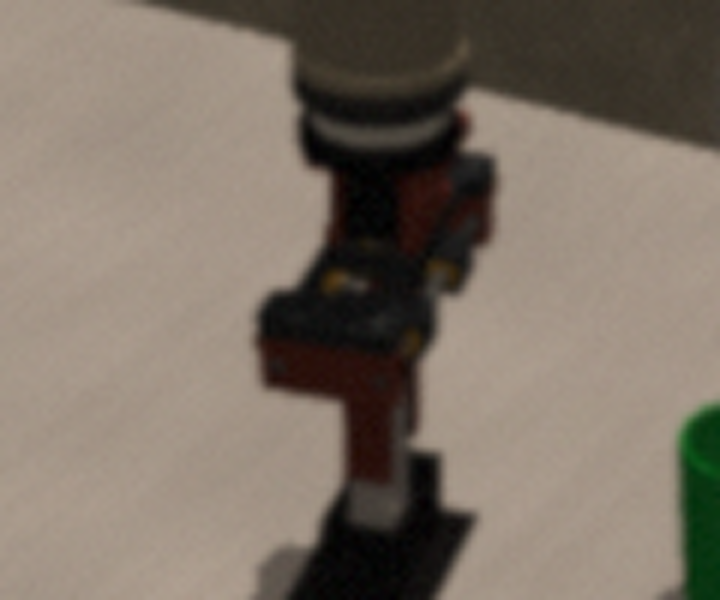

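The tongs are held: opening 34.1 mm, with the near finger ending at crop (370,485) partway up the arm. Tips are now at reported z − 0.0283. I'll lift, then check.

Emit:
step_arm --motion '[{"linear": [0, 0, -0.04], "delta_rot": [0, 0, 0]}, {"linear": [0, 0, -0.08], "delta_rot": [0, 0, 0]}, {"linear": [0, 0, -0.12], "delta_rot": [0, 0, 0]}, {"linear": [0, 0, -0.12], "delta_rot": [0, 0, 0]}, {"linear": [0, 0, -0.03], "delta_rot": [0, 0, 0]}]'

```text
time_s: 9.28
eef_pos: [0.5098, 0.2707, 0.1929]
tcp_rot: [[0.971, 0.238, 0.006], [0.238, -0.971, 0.003], [0.007, -0.002, -1.0]]
contact_force: [0.4, -0.1, -1.0]
opening: 0.0344
```

Emit:
step_arm --motion '[{"linear": [0, 0, 0], "delta_rot": [0, 0, 0]}, {"linear": [0, 0, 0], "delta_rot": [0, 0, 0]}]'

```text
time_s: 9.52
eef_pos: [0.5071, 0.2685, 0.1867]
tcp_rot: [[0.971, 0.238, -0.003], [0.238, -0.971, -0.002], [-0.003, 0.001, -1.0]]
contact_force: [0.0, -0.3, -0.9]
opening: 0.0341
```

```bash
python3 go.py 0.478 -0.258 0.18 -76.3;  python3 - <<'E'
from plant import r
from h import *
s=grab(r,"scene","6")
crop(s,260,30,120,100,6,"z11")
E
```

```text
t 9.525 pos [0.5071 0.2685 0.1867] tool y ang -76.23764422734727 F [ 0.0045 -0.3466 -0.9204] op 0.034119462413100106
world d [-0.0291 -0.5265 -0.0067] tool units/0.4 [-0.3839  1.2612  0.019 ] after-rot units [-0.3825  1.2616  0.0168] rotvec/5deg [0.0104 0.0321 0.0125]
```

View pics/z11.png

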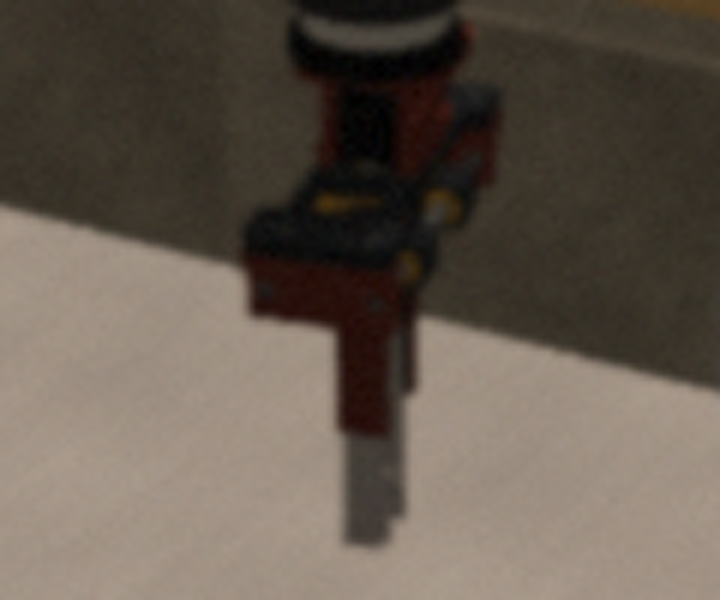

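The tongs have left the stand and hang upright, with their tips at crop (365,543). Next is the plug.

Emit:
step_arm --motion '[{"linear": [-0.03, 0.1, 0], "delta_rot": [0, 0, 0]}, {"linear": [-0.04, 0.13, 0], "delta_rot": [0, 0, 0]}, {"linear": [-0.04, 0.13, 0], "delta_rot": [0, 0, 0]}, {"linear": [-0.04, 0.13, 0], "delta_rot": [0, 0, 0]}, {"linear": [-0.04, 0.13, 0], "delta_rot": [0, 0, 0]}]'

```text
time_s: 10.2
eef_pos: [0.4922, 0.0085, 0.1871]
tcp_rot: [[0.971, 0.238, -0.002], [0.238, -0.971, -0.0], [-0.002, -0.0, -1.0]]
contact_force: [1.0, -0.5, -1.2]
opening: 0.034
```

Emit:
step_arm --motion '[{"linear": [-0.04, 0.13, 0], "delta_rot": [0, 0, 0]}, {"linear": [-0.04, 0.13, 0], "delta_rot": [0, 0, 0]}, {"linear": [-0.04, 0.13, 0], "delta_rot": [0, 0, 0]}, {"linear": [-0.04, 0.13, 0], "delta_rot": [0, 0, 0]}, {"linear": [-0.03, 0.1, 0.01], "delta_rot": [0, 0, 0]}]'

```text
time_s: 10.82
eef_pos: [0.4773, -0.2509, 0.1831]
tcp_rot: [[0.972, 0.236, -0.002], [0.236, -0.972, 0.0], [-0.002, -0.001, -1.0]]
contact_force: [0.7, 0.1, -1.7]
opening: 0.0345
```

Emit:
step_arm --motion '[{"linear": [0, 0.02, 0], "delta_rot": [0, 0, 0]}, {"linear": [0, 0, 0], "delta_rot": [0, 0, 0]}, {"linear": [0, 0, 0], "delta_rot": [0, 0, 0]}, {"linear": [0, 0, 0], "delta_rot": [0, 0, 0]}]'

```text
time_s: 11.32
eef_pos: [0.4807, -0.2549, 0.1844]
tcp_rot: [[0.971, 0.24, 0.0], [0.24, -0.971, 0.0], [0.0, -0.0, -1.0]]
contact_force: [0.4, 0.1, -0.8]
opening: 0.0341
```

```bash
python3 go.py 0.478 -0.258 0.11 -76.3;  python3 - <<'E'
from plant import r
from h import *
s=grab(r,"scene","7");t=grab(r,"top","7")
out=[cv2.resize(d["image"][y:y+100,x:x+100,::-1],None,fx=4,fy=4,interpolation=cv2.INTER_CUBIC) for d,x,y in[(s,145,190),(t,395,200)]]
cv2.imwrite("pics/z12.png",np.hstack(out))
E
```

```text
t 11.325 pos [ 0.4807 -0.2549  0.1844] tool y ang -76.10353551464232 F [ 0.4302  0.0741 -0.7578] op 0.03413088211247803
world d [-0.0027 -0.0031 -0.0744] tool units/0.4 [-0.0085  0.0059  0.1859] after-rot units [-0.0084  0.0059  0.1859] rotvec/5deg [-0.004  -0.0012  0.0393]
```

View pics/z12.png

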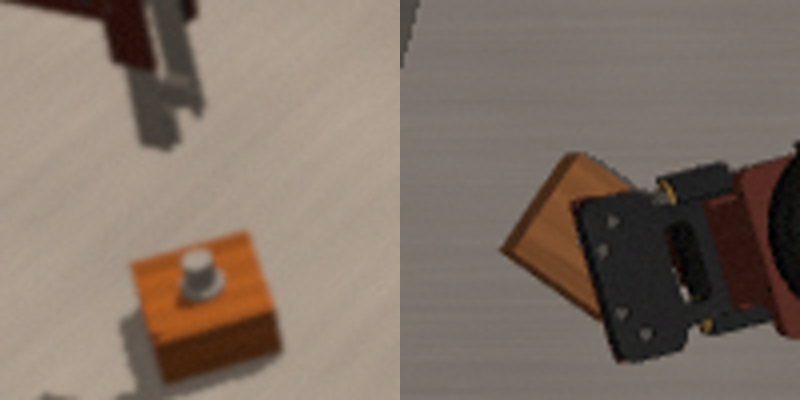

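Emit:
step_arm --motion '[{"linear": [-0.008, 0.006, 0.06], "delta_rot": [0, 0, 0.04]}, {"linear": [0, 0, 0.08], "delta_rot": [0, 0, 0]}, {"linear": [0, 0, 0.045], "delta_rot": [0, 0, 0]}, {"linear": [0, 0, 0], "delta_rot": [0, 0, 0]}, {"linear": [0, 0, 0], "delta_rot": [0, 0, 0]}]'

```text
time_s: 12.05
eef_pos: [0.4785, -0.2595, 0.1112]
tcp_rot: [[0.972, 0.235, 0.001], [0.235, -0.972, -0.0], [0.001, 0.001, -1.0]]
contact_force: [0.3, 0.2, -1.2]
opening: 0.0339
```

Emit:
step_arm --motion '[{"linear": [0, 0, 0], "delta_rot": [0, 0, 0]}, {"linear": [0, 0, 0], "delta_rot": [0, 0, 0]}, {"linear": [0, 0, 0], "delta_rot": [0, 0, 0]}]'

```text
time_s: 12.42
eef_pos: [0.478, -0.2595, 0.1107]
tcp_rot: [[0.972, 0.235, 0.001], [0.235, -0.972, -0.0], [0.0, 0.0, -1.0]]
contact_force: [-0.5, -0.4, -2.3]
opening: 0.0338
```

```bash
python3 go.py 0.478 -0.258 0.11 -76.3;  python3 - <<'E'
from plant import r
from h import *
s=grab(r,"scene","8")
crop(s,155,205,80,75,8,"z13")
E
```

```text
t 12.425 pos [ 0.478  -0.2595  0.1107] tool y ang -76.43702801125923 F [-0.511  -0.3884 -2.3025] op 0.033841164763232026
world d [-0.      0.0015 -0.0007] tool units/0.4 [ 0.0009 -0.0038  0.0018] after-rot units [ 0.0009 -0.0038  0.0018] rotvec/5deg [ 0.0046 -0.005  -0.0274]
```

View pics/z13.png

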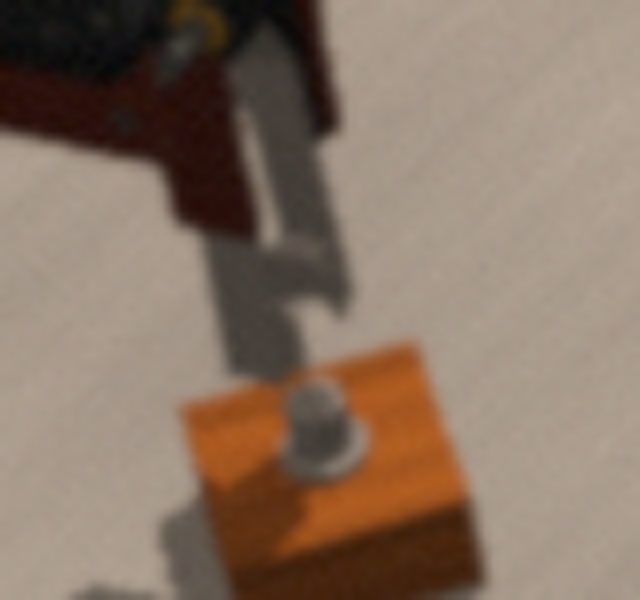

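```bash
python3 - <<'E'
from h import *
np.set_printoptions(precision=1,suppress=True)
s=load("scene8");a=np.radians(-76.4);Y=np.array([np.cos(a),np.sin(a),0]);X=np.array([-Y[1],Y[0],0])
p=np.array([.478,-.2595,.1107-.0283])
P=lambda q:(proj(s,q)-[155,205]+.5)*8
for j in(1,-1):
  for i in(-1,0,1): print(j,i,P(p+j*.024*Y+i*.0115*X))
print("grid: +1mm X",P(p+.001*X)-P(p),"Y",P(p+.001*Y)-P(p),"z",P(p+[0,0,.001])-P(p))
k=np.array([.478,-.258,.057]);print("knobtop pred",P(k), "flange",P(np.array([.478,-.258,.039])))
E
```

```text
1 -1 [216.3 390.4]
1 0 [253.2 398.9]
1 1 [290.3 407.5]
-1 -1 [299.5 276.4]
-1 0 [335.6 284.4]
-1 1 [371.8 292.5]
grid: +1mm X [3.2 0.7] Y [-1.7  2.4] z [-0.6 -2.6]
knobtop pred [313.2 401.8] flange [323.2 446.3]
```

```bash
python3 - <<'E'
from h import *
s=load("scene8");im=s["image"][225:268,175:212,::-1]
im=cv2.convertScaleAbs(im,alpha=1.4,beta=10)
cv2.imwrite("pics/z14.png",cv2.resize(im,None,fx=14,fy=14,interpolation=cv2.INTER_LANCZOS4))
E
```

```text
(no output)
```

View pics/z14.png

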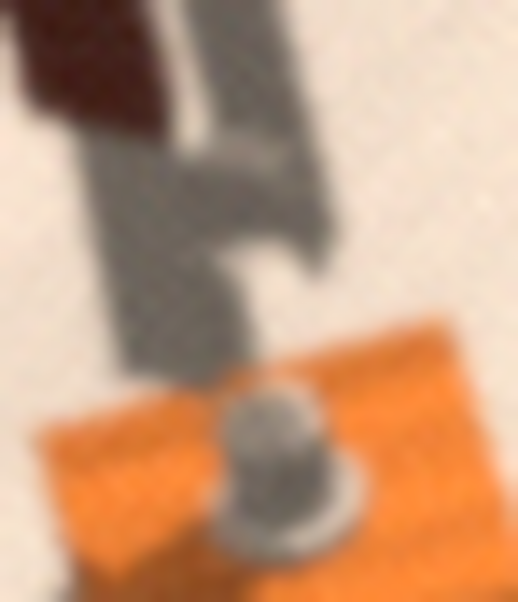

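Emit:
step_arm --motion '[{"linear": [0.007, -0.003, 0], "delta_rot": [0, 0, 0]}, {"linear": [0, 0, 0.025], "delta_rot": [0, 0, 0]}, {"linear": [0, 0, 0.02], "delta_rot": [0, 0, 0]}, {"linear": [0, 0, 0], "delta_rot": [0, 0, 0]}, {"linear": [0, 0, 0], "delta_rot": [0, 0, 0]}]'

```text
time_s: 13.1
eef_pos: [0.4803, -0.2576, 0.0922]
tcp_rot: [[0.972, 0.235, -0.0], [0.235, -0.972, 0.0], [-0.0, -0.0, -1.0]]
contact_force: [0.9, 0.4, -0.5]
opening: 0.0341
```

Emit:
step_arm --motion '[{"linear": [0, 0, 0], "delta_rot": [0, 0, 0]}, {"linear": [0, 0, 0], "delta_rot": [0, 0, 0]}, {"linear": [0, 0, 0], "delta_rot": [0, 0, 0]}]'

```text
time_s: 13.48
eef_pos: [0.4804, -0.2577, 0.0925]
tcp_rot: [[0.972, 0.234, 0.0], [0.234, -0.972, -0.0], [0.0, 0.0, -1.0]]
contact_force: [-0.3, -0.5, -1.4]
opening: 0.0338
```

```bash
python3 go.py 0.478 -0.258 0.0703 -76.3;  python3 - <<'E'
from plant import r
from h import *
s=grab(r,"scene","9");im=s["image"][225:268,175:212,::-1]
im=cv2.convertScaleAbs(im,alpha=1.4,beta=10)
cv2.imwrite("pics/z15.png",cv2.resize(im,None,fx=14,fy=14,interpolation=cv2.INTER_LANCZOS4))
E
```

```text
t 13.475 pos [ 0.4804 -0.2577  0.0925] tool y ang -76.43863815035336 F [-0.3498 -0.4775 -1.4441] op 0.03383659821156982
world d [-0.0024 -0.0003 -0.0222] tool units/0.4 [-0.006  -0.0006  0.0555] after-rot units [-0.006  -0.0006  0.0555] rotvec/5deg [ 0.0024 -0.003  -0.0277]
```

View pics/z15.png

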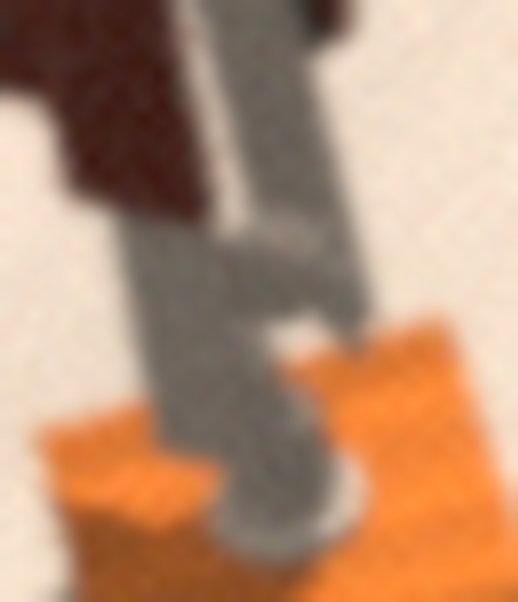

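Emit:
step_arm --motion '[{"linear": [0.001, 0, 0.018], "delta_rot": [0, 0, 0]}, {"linear": [0, 0, 0.018], "delta_rot": [0, 0, 0]}, {"linear": [0, 0, 0.01], "delta_rot": [0, 0, 0]}, {"linear": [0, 0, 0], "delta_rot": [0, 0, 0]}, {"linear": [0, 0, 0], "delta_rot": [0, 0, 0]}]'

```text
time_s: 14.15
eef_pos: [0.4808, -0.2576, 0.074]
tcp_rot: [[0.972, 0.235, 0.0], [0.235, -0.972, -0.0], [0.0, 0.0, -1.0]]
contact_force: [0.1, -0.6, -0.8]
opening: 0.0342
```

Emit:
step_arm --motion '[{"linear": [0, 0, 0.005], "delta_rot": [0, 0, 0]}, {"linear": [0, 0, 0], "delta_rot": [0, 0, 0]}, {"linear": [0, 0, 0], "delta_rot": [0, 0, 0]}, {"linear": [0, 0, 0], "delta_rot": [0, 0, 0]}]'

```text
time_s: 14.65
eef_pos: [0.4807, -0.2576, 0.072]
tcp_rot: [[0.972, 0.235, 0.0], [0.235, -0.972, -0.0], [0.0, 0.0, -1.0]]
contact_force: [-0.1, -0.7, -1.5]
opening: 0.0346
```

```bash
python3 go.py 0.4805 -0.2575 0.0703 -76.3;  python3 - <<'E'
from plant import r
from h import *
s=grab(r,"scene","10");im=s["image"][225:268,175:212,::-1]
im=cv2.convertScaleAbs(im,alpha=1.4,beta=10)
cv2.imwrite("pics/z16.png",cv2.resize(im,None,fx=14,fy=14,interpolation=cv2.INTER_LANCZOS4))
E
```

```text
t 14.65 pos [ 0.4807 -0.2576  0.072 ] tool y ang -76.43770434366917 F [-0.0768 -0.7344 -1.467 ] op 0.034634122477137264
world d [-0.0002  0.0001 -0.0017] tool units/0.4 [-0.0005 -0.0003  0.0043] after-rot units [-0.0005 -0.0003  0.0043] rotvec/5deg [ 0.0011 -0.0012 -0.0275]
```

View pics/z16.png

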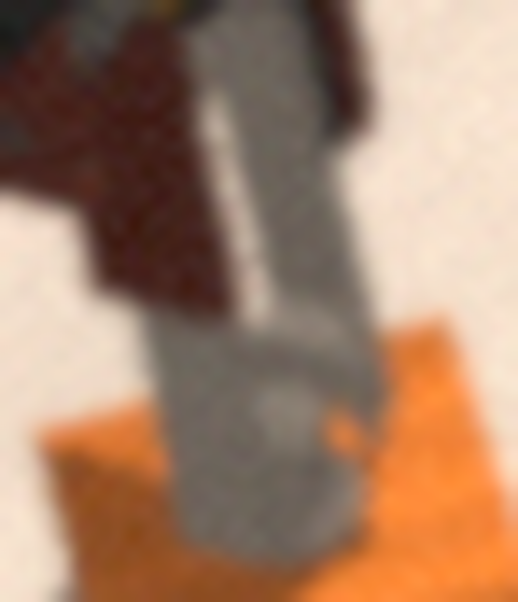

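The knob sits between the jaws with no contact force. I'll go down 1.5 mm and squeeze.

Emit:
step_arm --motion '[{"linear": [0, 0, 0.004], "delta_rot": [0, 0, 0]}, {"linear": [0, 0, 0], "delta_rot": [0, 0, 0]}, {"linear": [0, 0, 0], "delta_rot": [0, 0, 0]}]'

```text
time_s: 15.08
eef_pos: [0.4806, -0.2575, 0.0703]
tcp_rot: [[0.972, 0.235, -0.0], [0.235, -0.972, 0.0], [-0.0, -0.0, -1.0]]
contact_force: [0.0, 0.2, -1.1]
opening: 0.0342
```

Emit:
step_arm --motion '[{"linear": [0, 0, 0], "delta_rot": [0, 0, 0]}, {"linear": [0, 0, 0], "delta_rot": [0, 0, 0]}, {"linear": [0, 0, 0], "delta_rot": [0, 0, 0]}, {"linear": [0, 0, 0], "delta_rot": [0, 0, 0]}, {"linear": [0, 0, 0], "delta_rot": [0, 0, 0]}]' --grip -0.45 --grip_force 60

```text
time_s: 15.7
eef_pos: [0.4805, -0.2577, 0.0704]
tcp_rot: [[0.972, 0.234, -0.0], [0.234, -0.972, -0.0], [-0.0, 0.0, -1.0]]
contact_force: [-1.2, -0.4, -0.7]
opening: 0.0291
```

```bash
python3 go.py 0.4805 -0.2575 0.0703 -76.3;  python3 - <<'E'
from plant import r
from h import *
s=grab(r,"scene","11");im=s["image"][225:268,175:212,::-1]
im=cv2.convertScaleAbs(im,alpha=1.4,beta=10)
cv2.imwrite("pics/z17.png",cv2.resize(im,None,fx=14,fy=14,interpolation=cv2.INTER_LANCZOS4))
E
```

```text
t 15.7 pos [ 0.4805 -0.2577  0.0704] tool y ang -76.44386008826498 F [-1.225  -0.3697 -0.7286] op 0.02906124778693592
world d [-0.      0.0002 -0.0001] tool units/0.4 [ 0.     -0.0005  0.0001] after-rot units [ 0.     -0.0005  0.0001] rotvec/5deg [ 0.0008  0.0024 -0.0288]
```

View pics/z17.png

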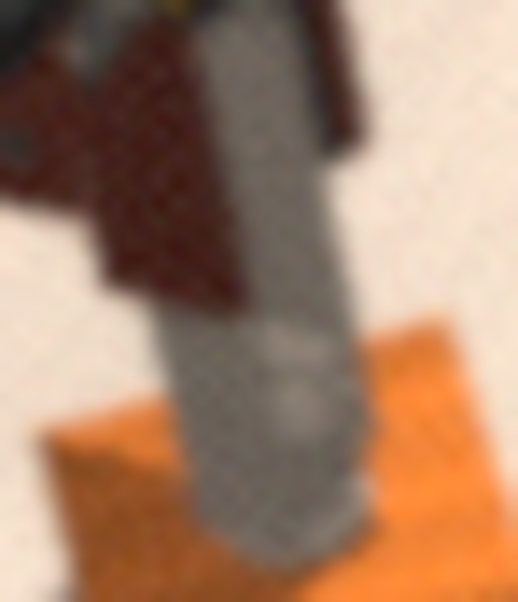

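Emit:
step_arm --motion '[{"linear": [0, 0, 0], "delta_rot": [0, 0, 0]}, {"linear": [0, 0, -0.02], "delta_rot": [0, 0, 0]}, {"linear": [0, 0, -0.04], "delta_rot": [0, 0, 0]}, {"linear": [0, 0, -0.04], "delta_rot": [0, 0, 0]}, {"linear": [0, 0, -0.03], "delta_rot": [0, 0, 0]}]'

```text
time_s: 16.38
eef_pos: [0.4814, -0.2577, 0.1242]
tcp_rot: [[0.972, 0.235, 0.002], [0.235, -0.972, -0.001], [0.002, 0.001, -1.0]]
contact_force: [-0.4, 0.3, -1.9]
opening: 0.029
```

Emit:
step_arm --motion '[{"linear": [0, 0, 0], "delta_rot": [0, 0, 0]}, {"linear": [0, 0, 0], "delta_rot": [0, 0, 0]}, {"linear": [0, 0, 0], "delta_rot": [0, 0, 0]}]'

```text
time_s: 16.75
eef_pos: [0.4802, -0.2573, 0.1218]
tcp_rot: [[0.972, 0.235, -0.001], [0.235, -0.972, 0.0], [-0.001, -0.001, -1.0]]
contact_force: [0.4, 0.2, -2.1]
opening: 0.0292
```

```bash
python3 go.py 0.4805 -0.2575 0.0703 -76.3;  python3 - <<'E'
from plant import r
from h import *
s=grab(r,"scene","12");im=s["image"][205:268,165:222,::-1]
im=cv2.convertScaleAbs(im,alpha=1.4,beta=10)
cv2.imwrite("pics/z18.png",cv2.resize(im,None,fx=9.5,fy=9.5,interpolation=cv2.INTER_LANCZOS4))
E
```

```text
t 16.75 pos [ 0.4802 -0.2573  0.1218] tool y ang -76.4372571170038 F [ 0.3783  0.1713 -2.1284] op 0.0291549324695428
world d [ 0.0003 -0.0002 -0.0515] tool units/0.4 [0.0008 0.0007 0.1286] after-rot units [0.0006 0.0006 0.1286] rotvec/5deg [-0.0085  0.0109 -0.0274]
```

View pics/z18.png

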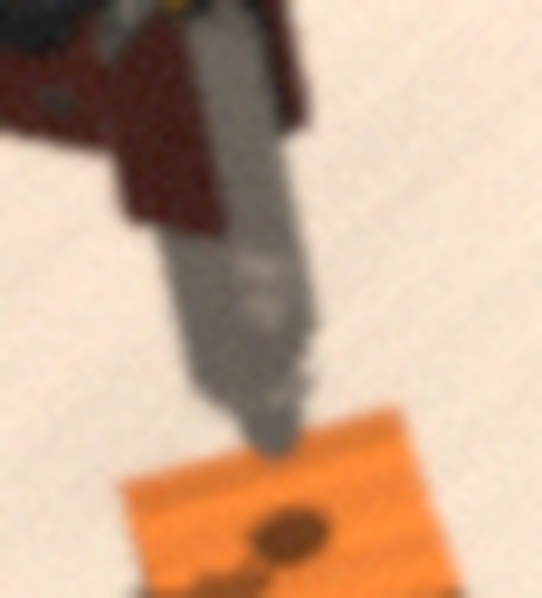

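The plug hangs upright in the tongs, with the stem tip at crop (275,450), and the block's hole is empty. Now up, and over to the collar.

Emit:
step_arm --motion '[{"linear": [0, 0, -0.07], "delta_rot": [0, 0, 0]}, {"linear": [0, 0, -0.1], "delta_rot": [0, 0, 0]}, {"linear": [0.05, -0.045, -0.03], "delta_rot": [0, 0, 0]}, {"linear": [0.07, -0.065, 0], "delta_rot": [0, 0, 0]}, {"linear": [0.08, -0.075, 0], "delta_rot": [0, 0, 0]}]'

```text
time_s: 17.42
eef_pos: [0.5413, -0.1666, 0.2022]
tcp_rot: [[0.973, 0.233, -0.0], [0.233, -0.973, -0.0], [-0.0, 0.0, -1.0]]
contact_force: [1.4, -0.8, -1.6]
opening: 0.0291
```

Emit:
step_arm --motion '[{"linear": [0.08, -0.075, 0], "delta_rot": [0, 0, 0]}, {"linear": [0.08, -0.075, 0], "delta_rot": [0, 0, 0]}, {"linear": [0.07, -0.06, 0], "delta_rot": [0, 0, 0]}, {"linear": [0.05, -0.04, 0], "delta_rot": [0, 0, 0]}, {"linear": [0, 0, 0], "delta_rot": [0, 0, 0]}]'

```text
time_s: 18.05
eef_pos: [0.6271, -0.0413, 0.2018]
tcp_rot: [[0.971, 0.237, -0.001], [0.237, -0.971, 0.001], [-0.0, -0.001, -1.0]]
contact_force: [-0.2, -0.6, -1.9]
opening: 0.029
```

Emit:
step_arm --motion '[{"linear": [0, 0, 0], "delta_rot": [0, 0, 0]}, {"linear": [0, 0, 0], "delta_rot": [0, 0, 0]}, {"linear": [0, 0, 0], "delta_rot": [0, 0, 0]}]'

```text
time_s: 18.42
eef_pos: [0.6262, -0.0445, 0.2025]
tcp_rot: [[0.972, 0.233, -0.0], [0.233, -0.972, -0.0], [-0.0, 0.0, -1.0]]
contact_force: [-0.1, -0.4, -2.1]
opening: 0.0291
```

```bash
python3 go.py 0.628 -0.040 0.18 -76.3
```

```text
t 18.425 pos [ 0.6262 -0.0445  0.2025] tool y ang -76.53019649936402 F [-0.0566 -0.4318 -2.1298] op 0.029128296589400342
world d [ 0.0018  0.0045 -0.0225] tool units/0.4 [ 0.0071 -0.01    0.0562] after-rot units [ 0.0071 -0.01    0.0562] rotvec/5deg [ 0.0051  0.0015 -0.046 ]
```

Emit:
step_arm --motion '[{"linear": [0.007, -0.01, 0.03], "delta_rot": [0, 0, -0.04]}, {"linear": [0, 0, 0.026], "delta_rot": [0, 0, 0]}, {"linear": [0, 0, 0], "delta_rot": [0, 0, 0]}, {"linear": [0, 0, 0], "delta_rot": [0, 0, 0]}, {"linear": [0, 0, 0], "delta_rot": [0, 0, 0]}]'

```text
time_s: 19.05
eef_pos: [0.6286, -0.0389, 0.1803]
tcp_rot: [[0.971, 0.238, 0.001], [0.238, -0.971, 0.0], [0.001, 0.0, -1.0]]
contact_force: [0.7, 0.3, -1.4]
opening: 0.0289
```

```bash
python3 go.py 0.628 -0.040 0.18 -76.3;  python3 - <<'E'
from plant import r
from h import *
s=grab(r,"scene","13");t=grab(r,"top","13")
out=[cv2.resize(cv2.convertScaleAbs(d["image"][y:y+60,x:x+44,::-1],alpha=1.4,beta=10),None,fx=9,fy=9,interpolation=cv2.INTER_LANCZOS4) for d,x,y in[(s,280,168),(t,328,160)]]
cv2.imwrite("pics/z19.png",np.hstack(out))
E
```

```text
t 19.05 pos [ 0.6286 -0.0389  0.1803] tool y ang -76.24627652764485 F [ 0.7067  0.311  -1.4322] op 0.02888919500502998
world d [-0.0006 -0.0011 -0.0003] tool units/0.4 [-0.0021  0.0024  0.0008] after-rot units [-0.0021  0.0024  0.0008] rotvec/5deg [ 0.0019 -0.0077  0.0107]
```

View pics/z19.png

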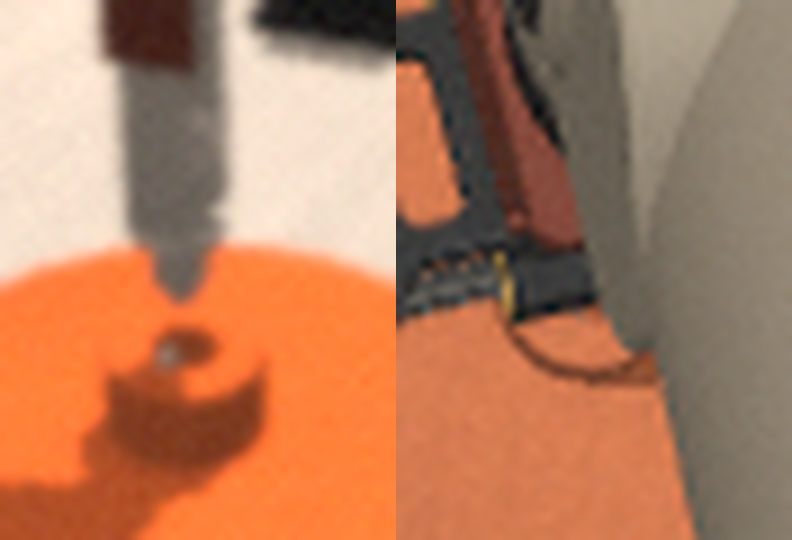

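```bash
python3 - <<'E'
from h import *
np.set_printoptions(precision=2,suppress=True)
s=load("scene13");P=lambda q:(proj(s,q)-[280,168]+.5)*9-.5
x,y=.6286,-.0389
for z in(.1229,.104):print(z,P([x,y,z]))
q=np.array([x,y,.12]);print("1mm x",P(q+[.001,0,0])-P(q),"y",P(q+[0,.001,0])-P(q),"z",P(q+[0,0,.001])-P(q))
for an in np.radians([0,90,180,270]): print("hole",P([x+.0092*np.cos(an),y+.0092*np.sin(an),.104]), "tip",P([x+.004*np.cos(an),y+.004*np.sin(an),.1229]))
im=s["image"][196:216,290:312].astype(int)
print(im[...,1])
E
```

```text
0.1229 [184.8  301.05]
0.104 [187.17 356.36]
1mm x [3.2  1.21] y [ 2.05 -2.07] z [-0.13 -2.95]
hole [216.47 367.6 ] tip [197.64 305.9 ]
hole [205.79 337.27] tip [193.01 292.77]
hole [158.04 345.18] tip [172.   296.21]
hole [168.36 375.63] tip [176.57 309.36]
[[112 104  99  97  91  82  76  69  64  66  62  63  64  73  83  86  89  90
   90  95  96 102]
 [ 87  84  82  85  84  79  75  64  63  61  63  58  66  72  82  85  85  87
   88  88  89  89]
 [ 82  81  82  79  79  82  77  63  62  63  60  63  68  76  84  87  83  86
   88  88  88  86]
 [ 82  81  82  80  82  83  77  67  62  61  59  63  69  81  84  85  86  85
   86  85  82  84]
 [ 83  81  80  84  84  82  80  76  68  62  59  65  76  85  86  83  87  85
   85  85  85  87]
 [ 82  83  81  82  84  83  79  81  75  66  68  73  79  84  85  84  84  85
   85  86  86  86]
 [ 83  80  85  86  85  83  84  82  82  78  77  81  85  85  86  85  86  83
   84  86  84  84]
 [ 84  86  84  85  85  87  84  82  78  75  76  78  79  82  86  85  83  85
   85  85  86  87]
 [ 83  83  83  83  81  86  83  77  61  55  55  57  61  73  78  83  83  85
   86  86  85  85]
 [ 8
[... 319 characters left out ...]
2  49  55  68  79  83  83  79
   70  66  79  84]
 [ 79  69  61  64  58  53  49  52  56  54  64  71  78  77  82  81  78  72
   59  64  81  87]
 [ 79  64  46  45  49  48  45  44  49  52  64  78  84  79  80  76  65  53
   47  58  80  87]
 [ 78  62  45  40  41  44  43  46  47  49  61  73  77  73  64  59  47  38
   40  57  78  88]
 [ 80  65  42  36  36  40  38  41  42  43  48  56  52  49  46  42  36  35
   40  58  79  82]
 [ 80  67  43  38  35  38  35  33  35  37  40  39  39  39  34  35  34  33
   41  57  78  85]
 [ 75  56  43  36  35  36  33  35  38  35  35  35  33  34  35  34  35  34
   39  60  77  85]
 [ 60  48  41  35  35  34  33  38  33  35  34  37  36  36  35  34  32  38
   41  61  79  86]]
```

Emit:
step_arm --motion '[{"linear": [0, 0, 0.02], "delta_rot": [0, 0, 0]}, {"linear": [0, 0, 0.016], "delta_rot": [0, 0, 0]}, {"linear": [0, 0, 0], "delta_rot": [0, 0, 0]}, {"linear": [0, 0, 0], "delta_rot": [0, 0, 0]}, {"linear": [0, 0, 0], "delta_rot": [0, 0, 0]}]'

```text
time_s: 19.77
eef_pos: [0.6285, -0.0388, 0.1658]
tcp_rot: [[0.971, 0.238, 0.001], [0.238, -0.971, 0.0], [0.001, 0.0, -1.0]]
contact_force: [0.5, -0.4, -1.8]
opening: 0.0292
```

```bash
python3 go.py 0.628 -0.0388 0.155 -76.3;  python3 - <<'E'
from plant import r
from h import *
s=grab(r,"scene","14")
np.set_printoptions(precision=2,suppress=True)
cv2.imwrite("pics/z20.png",cv2.resize(cv2.convertScaleAbs(s["image"][185:225,280:320,::-1],alpha=1.5,beta=10),None,fx=14,fy=14,interpolation=cv2.INTER_LANCZOS4))
P=lambda q:(proj(s,q)-[280,185]+.5)*14-.5
p=r.get_state()["eef_pos"]; 
print("mouth at tcp",P([p[0],p[1],.104]),"tip",P([p[0],p[1],p[2]-.0574]),"collar ctr est",P([.6268,-.0385,.104]))
E
```

```text
t 19.775 pos [ 0.6285 -0.0388  0.1658] tool y ang -76.23596524825271 F [ 0.5126 -0.404  -1.8065] op 0.029169238967541672
world d [-0.0005 -0.     -0.0108] tool units/0.4 [-0.0013 -0.0003  0.0271] after-rot units [-0.0013 -0.0003  0.0271] rotvec/5deg [ 0.0014 -0.0058  0.0128]
mouth at tcp [291.34 316.13] tip [290.48 296.11] collar ctr est [283.8 311.9]
```

View pics/z20.png

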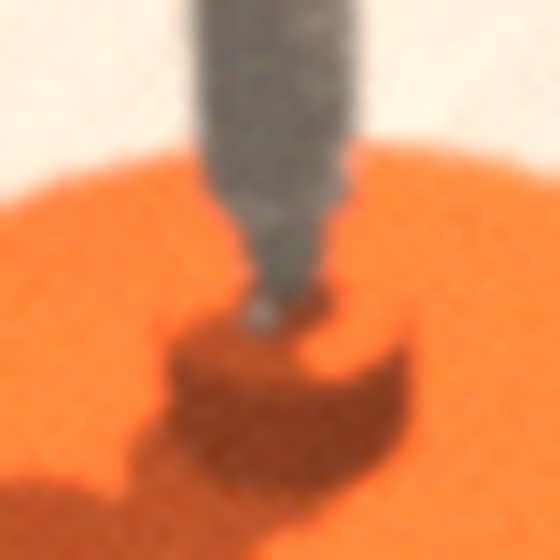

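```bash
python3 go.py 0.6278 -0.0378 0.158 -76.3
```

```text
t 19.825 pos [ 0.6285 -0.0388  0.1658] tool y ang -76.23683229441784 F [ 0.6081 -0.1494 -1.6174] op 0.029068768253405094
world d [-0.0007  0.001  -0.0078] tool units/0.4 [-0.0012 -0.0029  0.0196] after-rot units [-0.0012 -0.0029  0.0196] rotvec/5deg [ 0.0014 -0.0061  0.0126]
```

Emit:
step_arm --motion '[{"linear": [-0.001, -0.003, 0], "delta_rot": [0, 0, 0]}, {"linear": [0, 0, 0.008], "delta_rot": [0, 0, 0]}, {"linear": [0, 0, 0.008], "delta_rot": [0, 0, 0]}, {"linear": [0, 0, 0.004], "delta_rot": [0, 0, 0]}, {"linear": [0, 0, 0], "delta_rot": [0, 0, 0]}]'

```text
time_s: 20.45
eef_pos: [0.6275, -0.0378, 0.1573]
tcp_rot: [[0.971, 0.238, -0.0], [0.238, -0.971, -0.0], [-0.0, -0.0, -1.0]]
contact_force: [-0.6, 0.0, -2.1]
opening: 0.029
```

```bash
python3 go.py 0.6278 -0.0378 0.158 -76.3;python3 - <<'E'
from plant import r
from h import *
s=grab(r,"scene","15")
cv2.imwrite("pics/z21.png",cv2.resize(cv2.convertScaleAbs(s["image"][185:225,280:320,::-1],alpha=1.5,beta=10),None,fx=14,fy=14,interpolation=cv2.INTER_LANCZOS4))
E
```

```text
t 20.45 pos [ 0.6275 -0.0378  0.1573] tool y ang -76.2387380310517 F [-0.5561  0.0321 -2.1176] op 0.029010837392985295
world d [ 0.0003 -0.      0.0007] tool units/0.4 [ 0.0007  0.0002 -0.0018] after-rot units [ 0.0007  0.0002 -0.0018] rotvec/5deg [-0.001   0.0043  0.0123]
```

View pics/z21.png

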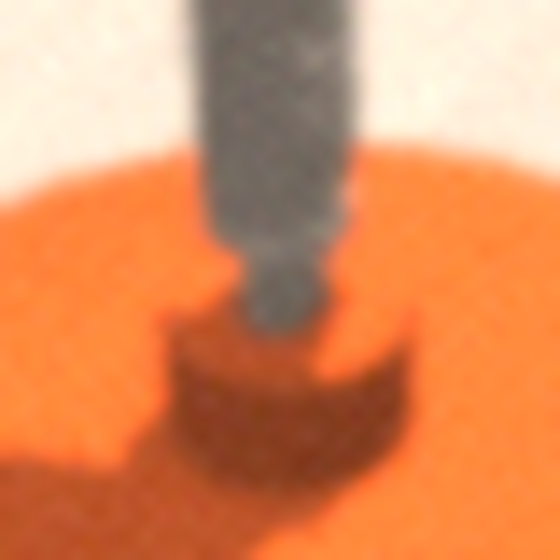

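Emit:
step_arm --motion '[{"linear": [0, 0, 0.005], "delta_rot": [0, 0, 0]}, {"linear": [0, 0, 0.005], "delta_rot": [0, 0, 0]}, {"linear": [0, 0, 0], "delta_rot": [0, 0, 0]}]'

```text
time_s: 20.88
eef_pos: [0.6275, -0.0377, 0.1533]
tcp_rot: [[0.971, 0.238, -0.0], [0.238, -0.971, -0.0], [-0.0, -0.0, -1.0]]
contact_force: [0.2, 0.1, -1.7]
opening: 0.0285
```

Emit:
step_arm --motion '[{"linear": [0, 0, 0.004], "delta_rot": [0, 0, 0]}, {"linear": [0, 0, 0.003], "delta_rot": [0, 0, 0]}, {"linear": [0, 0, 0], "delta_rot": [0, 0, 0]}]'

```text
time_s: 21.25
eef_pos: [0.6275, -0.0377, 0.1506]
tcp_rot: [[0.971, 0.238, -0.0], [0.238, -0.971, 0.0], [-0.0, -0.0, -1.0]]
contact_force: [0.4, 0.4, -2.0]
opening: 0.029
```

Emit:
step_arm --motion '[{"linear": [0, 0, 0.004], "delta_rot": [0, 0, 0]}, {"linear": [0, 0, 0.003], "delta_rot": [0, 0, 0]}, {"linear": [0, 0, 0], "delta_rot": [0, 0, 0]}]'

```text
time_s: 21.62
eef_pos: [0.6276, -0.0376, 0.1479]
tcp_rot: [[0.971, 0.238, -0.0], [0.238, -0.971, 0.0], [-0.0, -0.0, -1.0]]
contact_force: [-0.0, -0.1, -2.3]
opening: 0.0289
```

Emit:
step_arm --motion '[{"linear": [0, 0, 0.004], "delta_rot": [0, 0, 0]}, {"linear": [0, 0, 0.004], "delta_rot": [0, 0, 0]}, {"linear": [0, 0, 0], "delta_rot": [0, 0, 0]}]'

```text
time_s: 22.0
eef_pos: [0.6279, -0.0377, 0.1449]
tcp_rot: [[0.971, 0.238, 0.001], [0.238, -0.971, 0.0], [0.001, 0.0, -1.0]]
contact_force: [0.9, 0.3, 0.4]
opening: 0.0288
```

Emit:
step_arm --motion '[{"linear": [0, 0, 0.004], "delta_rot": [0, 0, 0]}, {"linear": [0, 0, 0.002], "delta_rot": [0, 0, 0]}, {"linear": [0, 0, 0], "delta_rot": [0, 0, 0]}]'

```text
time_s: 22.38
eef_pos: [0.6277, -0.0378, 0.1421]
tcp_rot: [[0.971, 0.238, 0.0], [0.238, -0.971, -0.0], [-0.0, 0.0, -1.0]]
contact_force: [0.5, -0.8, -1.1]
opening: 0.0288
```

Emit:
step_arm --motion '[{"linear": [0, 0, 0.002], "delta_rot": [0, 0, 0]}, {"linear": [0, 0, 0.002], "delta_rot": [0, 0, 0]}, {"linear": [0, 0, 0], "delta_rot": [0, 0, 0]}]'

```text
time_s: 22.75
eef_pos: [0.6275, -0.0378, 0.1405]
tcp_rot: [[0.971, 0.238, -0.0], [0.238, -0.971, -0.0], [-0.0, -0.0, -1.0]]
contact_force: [0.1, 0.5, -0.3]
opening: 0.0285
```

Emit:
step_arm --motion '[{"linear": [0, 0, 0.002], "delta_rot": [0, 0, 0]}, {"linear": [0, 0, 0], "delta_rot": [0, 0, 0]}, {"linear": [0, 0, 0], "delta_rot": [0, 0, 0]}]'

```text
time_s: 23.12
eef_pos: [0.6275, -0.0378, 0.1398]
tcp_rot: [[0.971, 0.238, -0.0], [0.238, -0.971, -0.0], [-0.0, -0.0, -1.0]]
contact_force: [0.2, 0.4, -0.8]
opening: 0.029
```

```bash
python3 go.py 0.6278 -0.0378 0.139 -76.3;python3 - <<'E'
from plant import r
from h import *
s=grab(r,"scene","16")
cv2.imwrite("pics/z22.png",cv2.resize(cv2.convertScaleAbs(s["image"][185:225,280:320,::-1],alpha=1.5,beta=10),None,fx=14,fy=14,interpolation=cv2.INTER_LANCZOS4))
E
```

```text
t 23.125 pos [ 0.6275 -0.0378  0.1398] tool y ang -76.23737989220267 F [ 0.1962  0.3993 -0.8428] op 0.029001751025333224
world d [ 0.0003 -0.     -0.0008] tool units/0.4 [0.0007 0.0002 0.002 ] after-rot units [0.0007 0.0002 0.002 ] rotvec/5deg [-0.0008  0.0034  0.0125]
```

View pics/z22.png

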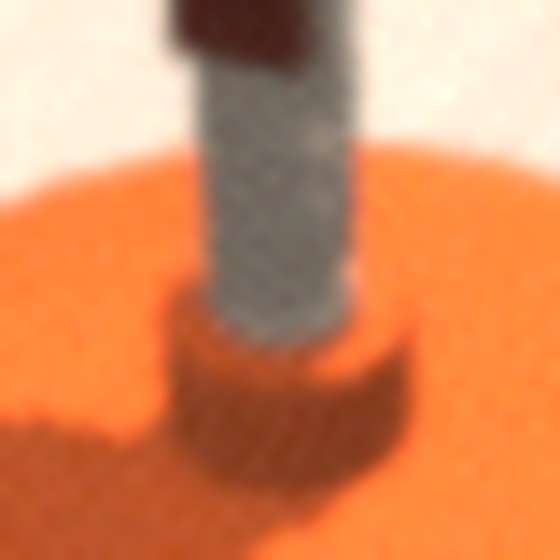

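Nearly seated. Hanging free the reading is about −1.9 N, so I'm aiming for a reading near +13. Small steps from here.

Emit:
step_arm --motion '[{"linear": [0, 0, 0.001], "delta_rot": [0, 0, 0]}, {"linear": [0, 0, 0], "delta_rot": [0, 0, 0]}]'

```text
time_s: 23.42
eef_pos: [0.6276, -0.0378, 0.1396]
tcp_rot: [[0.971, 0.238, -0.0], [0.238, -0.971, -0.0], [-0.0, 0.0, -1.0]]
contact_force: [-0.8, 0.0, 0.4]
opening: 0.0287
```

Emit:
step_arm --motion '[{"linear": [0, 0, 0.001], "delta_rot": [0, 0, 0]}, {"linear": [0, 0, 0], "delta_rot": [0, 0, 0]}]'

```text
time_s: 23.68
eef_pos: [0.6277, -0.0378, 0.1394]
tcp_rot: [[0.971, 0.238, 0.0], [0.238, -0.971, -0.0], [0.0, 0.0, -1.0]]
contact_force: [-0.1, 0.2, 1.5]
opening: 0.029
```

Emit:
step_arm --motion '[{"linear": [0, 0, 0.001], "delta_rot": [0, 0, 0]}, {"linear": [0, 0, 0], "delta_rot": [0, 0, 0]}]'

```text
time_s: 23.92
eef_pos: [0.6277, -0.0377, 0.1393]
tcp_rot: [[0.971, 0.238, 0.0], [0.238, -0.971, -0.0], [0.0, 0.0, -1.0]]
contact_force: [-2.1, 0.2, 5.2]
opening: 0.0289
```

Emit:
step_arm --motion '[{"linear": [0, 0, 0.001], "delta_rot": [0, 0, 0]}, {"linear": [0, 0, 0], "delta_rot": [0, 0, 0]}]'

```text
time_s: 24.18
eef_pos: [0.6278, -0.0377, 0.1393]
tcp_rot: [[0.971, 0.238, 0.001], [0.238, -0.971, -0.0], [0.0, 0.0, -1.0]]
contact_force: [-2.2, -0.3, 7.1]
opening: 0.029
```

Emit:
step_arm --motion '[{"linear": [0, 0, 0.0005], "delta_rot": [0, 0, 0]}, {"linear": [0, 0, 0], "delta_rot": [0, 0, 0]}]'

```text
time_s: 24.42
eef_pos: [0.6278, -0.0377, 0.1393]
tcp_rot: [[0.971, 0.238, 0.001], [0.238, -0.971, -0.0], [0.001, 0.0, -1.0]]
contact_force: [-2.0, -0.1, 8.2]
opening: 0.029
```

Emit:
step_arm --motion '[{"linear": [0, 0, 0.001], "delta_rot": [0, 0, 0]}, {"linear": [0, 0, 0], "delta_rot": [0, 0, 0]}]'

```text
time_s: 24.68
eef_pos: [0.6279, -0.0377, 0.1392]
tcp_rot: [[0.971, 0.238, 0.001], [0.238, -0.971, -0.0], [0.001, 0.0, -1.0]]
contact_force: [-3.8, 0.4, 10.9]
opening: 0.0287
```

Emit:
step_arm --motion '[{"linear": [0, 0, 0.001], "delta_rot": [0, 0, 0]}, {"linear": [0, 0, 0], "delta_rot": [0, 0, 0]}]'

```text
time_s: 24.92
eef_pos: [0.628, -0.0377, 0.1391]
tcp_rot: [[0.971, 0.238, 0.001], [0.238, -0.971, -0.0], [0.001, 0.0, -1.0]]
contact_force: [-3.6, 0.5, 12.9]
opening: 0.029
```

Emit:
step_arm --motion '[{"linear": [0, 0, 0.0004], "delta_rot": [0, 0, 0]}, {"linear": [0, 0, 0], "delta_rot": [0, 0, 0]}, {"linear": [0, 0, 0], "delta_rot": [0, 0, 0]}, {"linear": [0, 0, 0], "delta_rot": [0, 0, 0]}, {"linear": [0, 0, 0], "delta_rot": [0, 0, 0]}]'

```text
time_s: 25.55
eef_pos: [0.628, -0.0377, 0.1392]
tcp_rot: [[0.971, 0.238, 0.001], [0.238, -0.971, -0.0], [0.001, 0.0, -1.0]]
contact_force: [-4.2, -0.2, 14.0]
opening: 0.0291
```

Emit:
step_arm --motion '[{"linear": [0, 0, 0], "delta_rot": [0, 0, 0]}, {"linear": [0, 0, 0], "delta_rot": [0, 0, 0]}, {"linear": [0, 0, 0], "delta_rot": [0, 0, 0]}, {"linear": [0, 0, 0], "delta_rot": [0, 0, 0]}, {"linear": [0, 0, 0], "delta_rot": [0, 0, 0]}]'

```text
time_s: 26.18
eef_pos: [0.628, -0.0376, 0.1391]
tcp_rot: [[0.971, 0.238, 0.001], [0.238, -0.971, -0.0], [0.001, 0.0, -1.0]]
contact_force: [-4.6, 0.5, 14.1]
opening: 0.0286
```

```bash
python3 go.py 0.6278 -0.0378 0.139 -76.3;python3 - <<'E'
from plant import r
from h import *
s=grab(r,"scene","17")
cv2.imwrite("pics/z23.png",cv2.resize(cv2.convertScaleAbs(s["image"][185:225,280:320,::-1],alpha=1.5,beta=10),None,fx=14,fy=14,interpolation=cv2.INTER_LANCZOS4))
E
```

```text
t 26.175 pos [ 0.628  -0.0376  0.1391] tool y ang -76.23715111434913 F [-4.6261  0.4587 14.0708] op 0.028626559933659996
world d [-0.0002 -0.0002 -0.0001] tool units/0.4 [-0.0006  0.0003  0.0003] after-rot units [-0.0006  0.0003  0.0003] rotvec/5deg [ 0.005  -0.0123  0.0126]
```

View pics/z23.png

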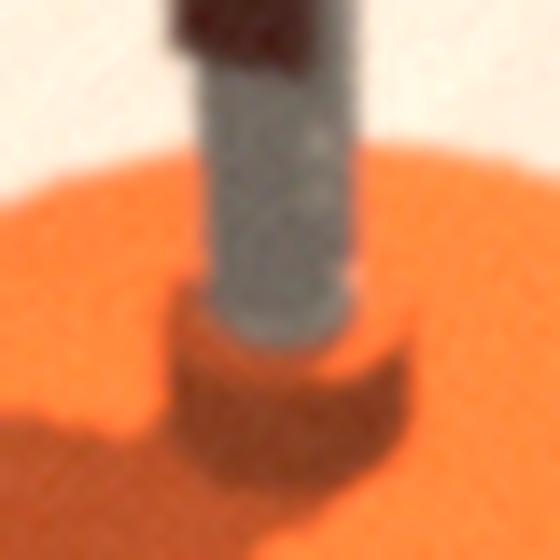

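Held at about 16 N (reading +14, less the −1.9 hanging) for over a second, with z=0.1391, where it should be when home. I'll take off the push, relax to 34 mm and lift away.

Emit:
step_arm --motion '[{"linear": [0, 0, -0.003], "delta_rot": [0, 0, 0]}, {"linear": [0, 0, -0.002], "delta_rot": [0, 0, 0]}, {"linear": [0, 0, 0], "delta_rot": [0, 0, 0]}]'

```text
time_s: 26.6
eef_pos: [0.6277, -0.0377, 0.1393]
tcp_rot: [[0.971, 0.238, 0.0], [0.238, -0.971, 0.0], [0.0, -0.0, -1.0]]
contact_force: [-1.4, -0.2, 3.5]
opening: 0.0289
```

Emit:
step_arm --motion '[{"linear": [0, 0, 0], "delta_rot": [0, 0, 0]}, {"linear": [0, 0, 0], "delta_rot": [0, 0, 0]}, {"linear": [0, 0, 0], "delta_rot": [0, 0, 0]}, {"linear": [0, 0, 0], "delta_rot": [0, 0, 0]}, {"linear": [0, 0, 0], "delta_rot": [0, 0, 0]}]' --grip -0.215 --grip_force 20

```text
time_s: 27.22
eef_pos: [0.6276, -0.0377, 0.1392]
tcp_rot: [[0.971, 0.238, -0.0], [0.238, -0.971, -0.0], [-0.0, 0.0, -1.0]]
contact_force: [0.4, 0.4, -2.0]
opening: 0.0347
```

```bash
python3 go.py 0.6278 -0.0378 0.139 -76.3;python3 - <<'E'
from plant import r
from h import *
s=grab(r,"scene","18")
cv2.imwrite("pics/z24.png",cv2.resize(cv2.convertScaleAbs(s["image"][185:225,280:320,::-1],alpha=1.5,beta=10),None,fx=14,fy=14,interpolation=cv2.INTER_LANCZOS4))
E
```

```text
t 27.225 pos [ 0.6276 -0.0377  0.1392] tool y ang -76.23516103009831 F [ 0.3629  0.3525 -1.9977] op 0.034655324237977785
world d [ 0.0002 -0.0001 -0.0002] tool units/0.4 [0.0004 0.0002 0.0004] after-rot units [0.0004 0.0002 0.0004] rotvec/5deg [0.0001 0.0005 0.013 ]
```

View pics/z24.png

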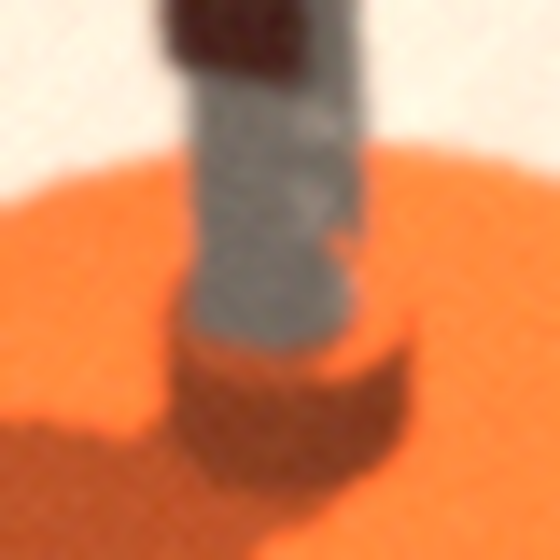

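Emit:
step_arm --motion '[{"linear": [0, 0, -0.01], "delta_rot": [0, 0, 0]}, {"linear": [0, 0, -0.02], "delta_rot": [0, 0, 0]}, {"linear": [0, 0, -0.04], "delta_rot": [0, 0, 0]}, {"linear": [0, 0, -0.06], "delta_rot": [0, 0, 0]}, {"linear": [0, 0, 0], "delta_rot": [0, 0, 0]}]'

```text
time_s: 27.9
eef_pos: [0.6295, -0.0377, 0.1942]
tcp_rot: [[0.971, 0.238, 0.005], [0.238, -0.971, -0.0], [0.005, 0.001, -1.0]]
contact_force: [0.4, -0.2, -1.7]
opening: 0.0348
```

```bash
python3 go.py 0.508 0.2694 0.19 -76.24;python3 - <<'E'
from plant import r
from h import *
s=grab(r,"scene","19")
cv2.imwrite("pics/z25.png",cv2.resize(cv2.convertScaleAbs(s["image"][165:225,275:325,::-1],alpha=1.5,beta=10),None,fx=10,fy=10,interpolation=cv2.INTER_LANCZOS4))
E
```

```text
t 27.9 pos [ 0.6295 -0.0377  0.1942] tool y ang -76.24361363072668 F [ 0.3511 -0.1923 -1.7281] op 0.03482784553379593
world d [-0.1215  0.3071 -0.0042] tool units/0.4 [-0.1125 -0.8178  0.0088] after-rot units [-0.1124 -0.8178  0.0104] rotvec/5deg [ 0.0145 -0.0585 -0.0007]
```

View pics/z25.png

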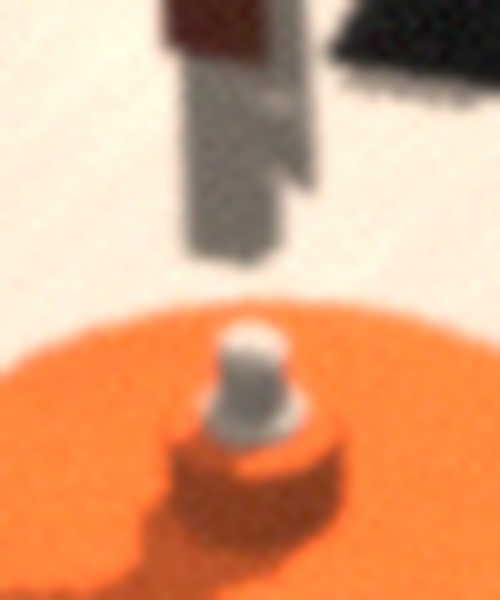

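The plug is left seated upright on the collar, knob at crop (252,350) and flange at (255,415), and the tongs are clear. Back to the stand.

Emit:
step_arm --motion '[{"linear": [-0.01, -0.07, 0], "delta_rot": [0, 0, 0]}, {"linear": [-0.015, -0.11, 0], "delta_rot": [0, 0, 0]}, {"linear": [-0.015, -0.11, 0], "delta_rot": [0, 0, 0]}, {"linear": [-0.015, -0.11, 0], "delta_rot": [0, 0, 0]}, {"linear": [-0.015, -0.11, 0], "delta_rot": [0, 0, 0]}]'

```text
time_s: 28.58
eef_pos: [0.5507, 0.1547, 0.1903]
tcp_rot: [[0.971, 0.238, -0.001], [0.238, -0.971, -0.0], [-0.001, 0.0, -1.0]]
contact_force: [-0.4, 1.1, -1.3]
opening: 0.0345
```

Emit:
step_arm --motion '[{"linear": [-0.015, -0.11, 0], "delta_rot": [0, 0, 0]}, {"linear": [-0.015, -0.11, 0], "delta_rot": [0, 0, 0]}, {"linear": [-0.012, -0.085, 0], "delta_rot": [0, 0, 0]}, {"linear": [0, 0, 0], "delta_rot": [0, 0, 0]}, {"linear": [0, 0, 0], "delta_rot": [0, 0, 0]}]'

```text
time_s: 29.2
eef_pos: [0.5066, 0.2671, 0.1905]
tcp_rot: [[0.971, 0.237, -0.001], [0.237, -0.971, -0.001], [-0.001, 0.001, -1.0]]
contact_force: [0.1, -0.3, -1.5]
opening: 0.0344
```

Emit:
step_arm --motion '[{"linear": [0, 0, 0], "delta_rot": [0, 0, 0]}, {"linear": [0, 0, 0], "delta_rot": [0, 0, 0]}]'

```text
time_s: 29.45
eef_pos: [0.5071, 0.2671, 0.1911]
tcp_rot: [[0.972, 0.236, 0.0], [0.236, -0.972, -0.0], [-0.0, 0.0, -1.0]]
contact_force: [0.0, -0.7, -1.6]
opening: 0.0345
```

```bash
python3 go.py 0.5081 0.2694 0.11 -76.24
```

```text
t 29.45 pos [0.5071 0.2671 0.1911] tool y ang -76.34285042043109 F [ 0.0359 -0.6975 -1.5556] op 0.034457835047699066
world d [ 0.001   0.0023 -0.0811] tool units/0.4 [ 0.0038 -0.0051  0.2027] after-rot units [ 0.0038 -0.005   0.2027] rotvec/5deg [ 0.0047  0.0002 -0.0206]
```

Emit:
step_arm --motion '[{"linear": [0.004, -0.005, 0.06], "delta_rot": [0, 0, -0.02]}, {"linear": [0, 0, 0.1], "delta_rot": [0, 0, 0]}, {"linear": [0, 0, 0.1], "delta_rot": [0, 0, 0]}, {"linear": [0, 0, 0.005], "delta_rot": [0, 0, 0]}, {"linear": [0, 0, 0], "delta_rot": [0, 0, 0]}]'

```text
time_s: 30.08
eef_pos: [0.5085, 0.2708, 0.0863]
tcp_rot: [[0.971, 0.239, 0.001], [0.239, -0.971, 0.001], [0.001, -0.0, -1.0]]
contact_force: [-0.7, -0.4, -0.7]
opening: 0.0345
```

Emit:
step_arm --motion '[{"linear": [0, 0, 0], "delta_rot": [0, 0, 0]}, {"linear": [0, 0, 0], "delta_rot": [0, 0, 0]}, {"linear": [0, 0, 0], "delta_rot": [0, 0, 0]}]'

```text
time_s: 30.45
eef_pos: [0.508, 0.2707, 0.0859]
tcp_rot: [[0.971, 0.239, 0.001], [0.239, -0.971, 0.0], [0.001, -0.0, -1.0]]
contact_force: [0.1, -0.2, -0.9]
opening: 0.0346
```

```bash
python3 go.py 0.5081 0.2694 0.04 -76.24;python3 - <<'E'
from plant import r
from h import *
s=grab(r,"scene","20");crop(s,260,70,120,100,6,"z26")
E
```

```text
t 30.45 pos [0.508  0.2707 0.0859] tool y ang -76.14297171843748 F [ 0.0955 -0.2475 -0.8786] op 0.03461987202258605
world d [ 0.0001 -0.0013 -0.0459] tool units/0.4 [-0.0007  0.0033  0.1148] after-rot units [-0.0006  0.0033  0.1148] rotvec/5deg [-0.0025 -0.0133  0.0194]
```

View pics/z26.png

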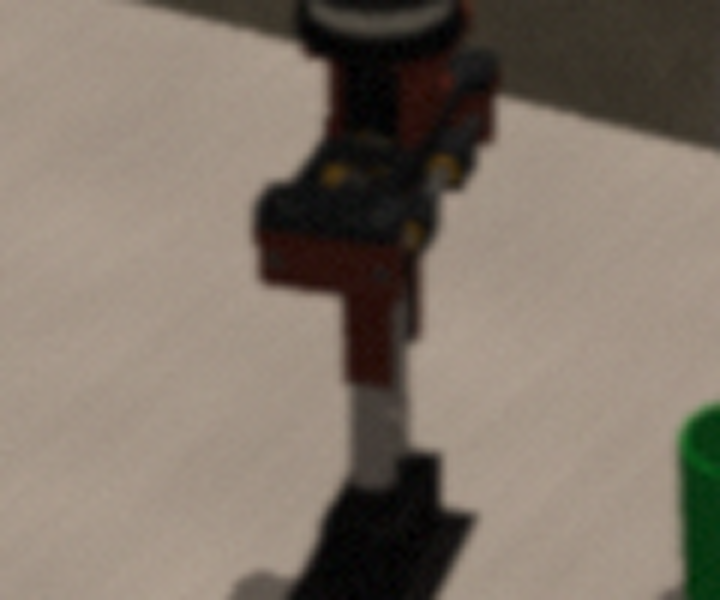

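Aligned over the pocket, with the tips at crop (375,485). Going down in steps.

Emit:
step_arm --motion '[{"linear": [0, 0.003, 0.02], "delta_rot": [0, 0, 0.02]}, {"linear": [0, 0, 0.025], "delta_rot": [0, 0, 0]}, {"linear": [0, 0, 0.025], "delta_rot": [0, 0, 0]}, {"linear": [0, 0, 0], "delta_rot": [0, 0, 0]}]'

```text
time_s: 31.0
eef_pos: [0.5071, 0.2689, 0.0558]
tcp_rot: [[0.971, 0.238, -0.002], [0.238, -0.971, -0.001], [-0.002, 0.001, -1.0]]
contact_force: [0.1, 0.1, -1.0]
opening: 0.035
```

Emit:
step_arm --motion '[{"linear": [0, 0, 0.025], "delta_rot": [0, 0, 0]}, {"linear": [0, 0, 0.025], "delta_rot": [0, 0, 0]}, {"linear": [0, 0, 0], "delta_rot": [0, 0, 0]}, {"linear": [0, 0, 0], "delta_rot": [0, 0, 0]}]'

```text
time_s: 31.5
eef_pos: [0.508, 0.2695, 0.0372]
tcp_rot: [[0.971, 0.238, 0.0], [0.238, -0.971, 0.0], [0.0, -0.0, -1.0]]
contact_force: [0.2, -0.4, -0.9]
opening: 0.0348
```

Emit:
step_arm --motion '[{"linear": [0, 0, 0.005], "delta_rot": [0, 0, 0]}, {"linear": [0, 0, 0], "delta_rot": [0, 0, 0]}, {"linear": [0, 0, 0], "delta_rot": [0, 0, 0]}]'

```text
time_s: 31.88
eef_pos: [0.508, 0.2694, 0.0353]
tcp_rot: [[0.971, 0.238, 0.0], [0.238, -0.971, 0.0], [0.0, -0.0, -1.0]]
contact_force: [0.2, -0.4, -1.9]
opening: 0.0346
```

Emit:
step_arm --motion '[{"linear": [0, 0, 0.003], "delta_rot": [0, 0, 0]}, {"linear": [0, 0, 0.002], "delta_rot": [0, 0, 0]}, {"linear": [0, 0, 0], "delta_rot": [0, 0, 0]}]'

```text
time_s: 32.25
eef_pos: [0.5079, 0.2694, 0.0331]
tcp_rot: [[0.971, 0.238, -0.0], [0.238, -0.971, -0.0], [-0.0, 0.0, -1.0]]
contact_force: [-0.2, 0.8, -0.9]
opening: 0.0346
```

Emit:
step_arm --motion '[{"linear": [0, 0, 0.002], "delta_rot": [0, 0, 0]}, {"linear": [0, 0, 0], "delta_rot": [0, 0, 0]}, {"linear": [0, 0, 0], "delta_rot": [0, 0, 0]}]'

```text
time_s: 32.62
eef_pos: [0.5079, 0.2694, 0.0324]
tcp_rot: [[0.971, 0.238, 0.0], [0.238, -0.971, -0.0], [0.0, 0.0, -1.0]]
contact_force: [-0.2, 0.5, -1.3]
opening: 0.0343
```

Emit:
step_arm --motion '[{"linear": [0, 0, 0.002], "delta_rot": [0, 0, 0]}, {"linear": [0, 0, 0], "delta_rot": [0, 0, 0]}, {"linear": [0, 0, 0], "delta_rot": [0, 0, 0]}]'

```text
time_s: 33.0
eef_pos: [0.5082, 0.2696, 0.0321]
tcp_rot: [[0.971, 0.238, 0.001], [0.238, -0.971, 0.0], [0.001, -0.0, -1.0]]
contact_force: [-1.2, -0.1, 6.3]
opening: 0.0344
```

Emit:
step_arm --motion '[{"linear": [0, 0, 0.002], "delta_rot": [0, 0, 0]}, {"linear": [0, 0, 0], "delta_rot": [0, 0, 0]}, {"linear": [0, 0, 0], "delta_rot": [0, 0, 0]}]'

```text
time_s: 33.38
eef_pos: [0.5087, 0.27, 0.0319]
tcp_rot: [[0.971, 0.238, 0.002], [0.238, -0.971, 0.001], [0.002, -0.0, -1.0]]
contact_force: [-1.6, -1.0, 9.5]
opening: 0.0349
```

Tips touched the floor at z=0.032, where they were picked up. I'll relieve the push, open and retreat.

Emit:
step_arm --motion '[{"linear": [0, 0, -0.004], "delta_rot": [0, 0, 0]}, {"linear": [0, 0, 0], "delta_rot": [0, 0, 0]}, {"linear": [0, 0, 0], "delta_rot": [0, 0, 0]}]'

```text
time_s: 33.75
eef_pos: [0.5077, 0.2693, 0.0321]
tcp_rot: [[0.971, 0.238, -0.0], [0.238, -0.971, -0.0], [-0.0, 0.0, -1.0]]
contact_force: [0.3, 0.1, -0.1]
opening: 0.0345
```

Emit:
step_arm --motion '[{"linear": [0, 0, 0], "delta_rot": [0, 0, 0]}, {"linear": [0, 0, 0], "delta_rot": [0, 0, 0]}, {"linear": [0, 0, 0], "delta_rot": [0, 0, 0]}, {"linear": [0, 0, 0], "delta_rot": [0, 0, 0]}, {"linear": [0, 0, 0], "delta_rot": [0, 0, 0]}]' --grip 0.5

```text
time_s: 34.38
eef_pos: [0.5079, 0.2695, 0.0324]
tcp_rot: [[0.971, 0.238, -0.0], [0.238, -0.971, 0.0], [0.0, -0.0, -1.0]]
contact_force: [0.8, 0.3, -0.6]
opening: 0.0659
```

Emit:
step_arm --motion '[{"linear": [0, 0, -0.02], "delta_rot": [0, 0, 0]}, {"linear": [0, 0, -0.05], "delta_rot": [0, 0, 0]}, {"linear": [0, 0, -0.1], "delta_rot": [0, 0, 0]}, {"linear": [0, 0, -0.13], "delta_rot": [0, 0, 0]}, {"linear": [0, 0, -0.13], "delta_rot": [0, 0, 0]}]'

```text
time_s: 35.0
eef_pos: [0.5077, 0.2693, 0.2066]
tcp_rot: [[0.971, 0.238, 0.0], [0.238, -0.971, 0.0], [0.0, -0.0, -1.0]]
contact_force: [0.6, -1.1, 0.4]
opening: 0.0659
```

Emit:
step_arm --motion '[{"linear": [0, 0, 0], "delta_rot": [0, 0, 0]}, {"linear": [0, 0.1, 0], "delta_rot": [0, 0, 0]}, {"linear": [0, 0.14, 0], "delta_rot": [0, 0, 0]}, {"linear": [-0.05, 0.14, 0], "delta_rot": [0, 0, 0]}, {"linear": [0, 0, 0], "delta_rot": [0, 0, 0]}]'

```text
time_s: 35.62
eef_pos: [0.5241, 0.1109, 0.2035]
tcp_rot: [[0.973, 0.23, -0.002], [0.23, -0.973, -0.003], [-0.002, 0.003, -1.0]]
contact_force: [-0.6, 0.4, 0.2]
opening: 0.0655
```

Emit:
step_arm --motion '[{"linear": [0, 0, 0], "delta_rot": [0, 0, 0]}, {"linear": [0, 0, 0], "delta_rot": [0, 0, 0]}]'

```text
time_s: 35.88
eef_pos: [0.5244, 0.1187, 0.2042]
tcp_rot: [[0.971, 0.24, -0.0], [0.24, -0.971, 0.001], [-0.0, -0.001, -1.0]]
contact_force: [-0.2, -0.3, 0.6]
opening: 0.066
```

```bash
python3 go.py 0.5081 0.2694 0.04 -76.24;python3 - <<'E'
from plant import r
from h import *
s=grab(r,"scene","21");t=grab(r,"top","21")
def z(d,x,y): return cv2.resize(cv2.convertScaleAbs(d["image"][y:y+50,x:x+66,::-1],alpha=1.4,beta=5),None,fx=6,fy=6,interpolation=cv2.INTER_CUBIC)
cv2.imwrite("pics/z27.png",np.vstack([np.hstack([z(s,290,125),z(t,185,223)]),np.hstack([z(s,268,175),z(t,316,166)])]))
crop(t,0,0,640,400,1.25,"z28")
E
```

```text
t 35.875 pos [0.5244 0.1187 0.2042] tool y ang -76.08742024052297 F [-0.2357 -0.2886  0.6013] op 0.06599889595715315
world d [-0.0163  0.1507 -0.1642] tool units/0.4 [ 0.0511 -0.3751  0.4108] after-rot units [ 0.0501 -0.3755  0.4106] rotvec/5deg [-0.0075  0.0014  0.0305]
```

View pics/z27.png

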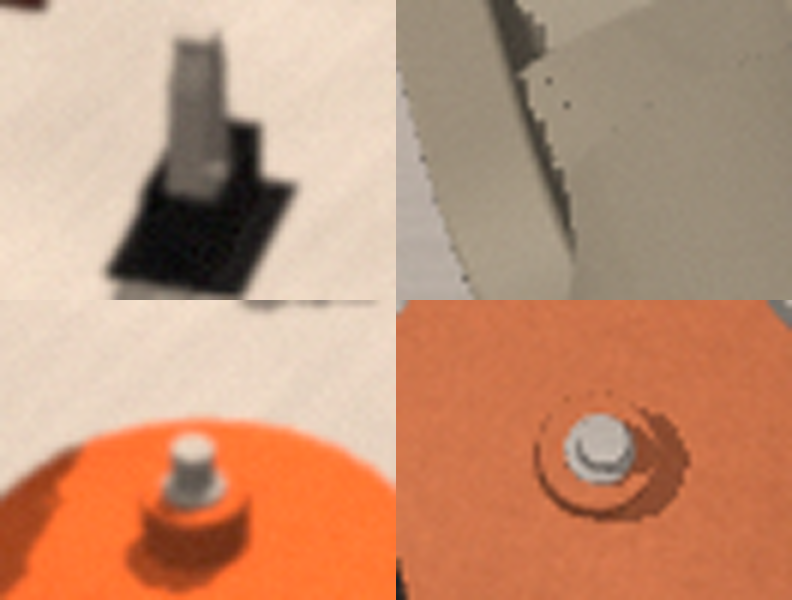

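View pics/z28.png

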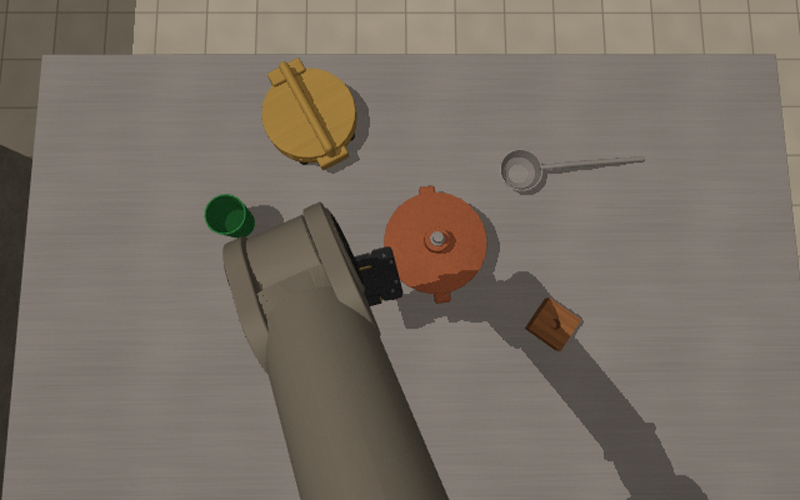

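```bash
python3 - <<'E'
from h import *
t=load("top21");s=load("scene21")
f=lambda x,y,ox,oy:((x+.5)/6-.5+ox,(y+.5)/6-.5+oy)
print("knob top tri",tri([ray(t,*f(604-396,439-300,316,166)),ray(s,*f(193,446-300,268,175))]), "(collar 0.6268,-0.0385; expect z 0.126)")
from plant import r
print(r.job_done())
E
```

```text
knob top tri [ 0.62716464 -0.03919857  0.12872513] (collar 0.6268,-0.0385; expect z 0.126)
the job is handed in; nothing more can be done
None
```

The job is done and handed in at about 36 s of the 72 s allowed. The hand-in gives no verdict, so this rests on my own checks.

**What I did:**
- **Plug:** I took the tongs lightly at 34 mm, squeezed them on the knob with 60 N and lifted the plug clear. The block's hole then showed empty. I pushed the plug into the collar.
- **Press:** I leaned on it for just over a second with about 16 N. No reading I took exceeded that.
- **Tongs:** I opened the jaws, lifted off and lowered the tongs back into the stand. Their tips touched the pocket floor at the same height (z = 0.032) they were picked up from, so they had not slipped.

**Last checks:**
- **Plug position:** the cameras put the knob within 1 mm of the collar's centre horizontally. Under the press the tool was at z = 0.139, which is where it should be with the flange home.
- **Everything else:** the tongs stand upright in the stand, and the cup and ladle show no visible shift. The arm is clear of everything.

**Checks that disagreed:**
- **Finger height:** the finger ends are about 32 mm higher than the reported TCP. I found this in the pictures and confirmed it by touching the tongs, then worked from the heights I measured.
- **Camera bias:** the two cameras differed by up to about 5 mm sideways. The final camera check put the knob top at z = 0.1287, where 0.126 was expected. I put that down to camera bias, because a seat 2.7 mm high would contradict the height under the press.
- **Side force:** there was about 4.6 N sideways during the press. It went away on release.

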